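# Change over the tubes on a roller mixer, set its blank selector by clicks, start it

## Task

Take the black-capped tube, which has had its run, off the roller mixer and lay it in the steel tray, and lay all the other sample tubes from the tray on the mixer, each in one of the two gaps between its three rollers. The speed selector is blank, so turn it fully anticlockwise to its end stop and count four clicks clockwise from there; once the tubes are changed over and the speed is set, slide the dust cover aside, press the green start button right down and slide the cover fully shut again. Leave the selector on the fourth click, and do not disturb the timer, the marker and the small oil bottle near by.

Things in the scene. Friction and masses are not known exactly. Their poses are not given: they have to be found in the camera images.
- tube_1_mid (a point): centre of the red-capped sample tube: a stiff round-bottomed screw-cap tube 28 mm in diameter and 94 mm long, about 45 g, lying on its side in the tray. y is its long axis, cap towards +y; x and z turn as it rolls. Gripped across its diameter, anywhere within 25 mm of the centre. Only 2 to 4 of the four tubes are present
- tube_2_mid (a point): centre of the blue-capped sample tube: a stiff round-bottomed screw-cap tube 28 mm in diameter and 94 mm long, about 45 g, lying on its side in the tray. y is its long axis, cap towards +y; x and z turn as it rolls. Gripped across its diameter, anywhere within 25 mm of the centre. Only 2 to 4 of the four tubes are present
- tube_3_mid (a point): centre of the yellow-capped sample tube: a stiff round-bottomed screw-cap tube 28 mm in diameter and 94 mm long, about 45 g, lying on its side in the tray. y is its long axis, cap towards +y; x and z turn as it rolls. Gripped across its diameter, anywhere within 25 mm of the centre. Only 2 to 4 of the four tubes are present
- tube_4_mid (a point): centre of the green-capped sample tube: a stiff round-bottomed screw-cap tube 28 mm in diameter and 94 mm long, about 45 g, lying on its side in the tray. y is its long axis, cap towards +y; x and z turn as it rolls. Gripped across its diameter, anywhere within 25 mm of the centre. Only 2 to 4 of the four tubes are present
- tube_done_mid (a point): centre of the black-capped tube, otherwise like the others and always present; it starts on the rollers, lying in the front gap near the end away from the controls (about 52 mm to +y of point gap_front), and belongs in the tray at the end, lying flat inside the rim
- tray: shallow fixed steel tray, 180 (x) by 270 (y) mm, rim 9 mm high; origin at the centre of its underside on the bench. Its floor has low ribs (tops 10 mm above the bench) along y every 25 mm, which make grooves at x = 12.5, 37.5 and 62.5 mm to either side; a tube lies in a groove with its centre 18.5 mm above the bench. The tubes start near x = -37.5 or 37.5 mm, y = -66 or 66 mm of the tray, lying along y
- mixer: fixed white roller mixer, 176 mm across (its x) by 350 mm long (its y); origin at the centre of its underside. Three rollers run along y at x = -52, 0, 52 mm, axes 52 mm above the bench: 16 mm steel shafts, each with three black 40 mm rubber sleeves at y = -55 to -21, 12 to 83 and 117 to 150 mm. An end plate 74 mm high stands at y = 155 to 175, the control end (flat top 78 mm high) at y = -175 to -60 mm
- gap_front (a point): gap between front and middle roller, where tubes lie: midway along it, at the height of a lying tube's axis (73.9 mm above the bench, 2 mm above the sleeve tops); axes as the mixer's. Each gap holds two tubes end to end, centres 52 mm to either side of this point along y: there a tube's middle lies between sleeves 34 mm apart, so fingers can reach beside and below it. The rollers do not turn during this job
- gap_rear (a point): the same for the gap between the middle and the rear roller, 52 mm behind (+x of the mixer)
- selector (a joint): selector angle in rad: 0 at the anticlockwise end stop, growing clockwise seen from above, 3.665 at the other stop. Eight rest places 0.5236 rad (30 degrees) apart, the first at the stop itself (0), so the fourth click is at 2.094. A sprung detent (about 0.13 Nm to leave a place) snaps it home when let go within 0.13 rad of a place. It starts at least one click off the stop
- selector_grip (a point): the selector on the near half of the control end: a black bar knob without marks, turning about a vertical axis through this point; the bar is 40 mm long (this point's x), 12 mm thick (its y) and stands 9 to 34 mm above the panel on a disc 42 mm wide; this point is 22 mm above the panel, 100 mm above the bench. x turns with the knob; both ends of the bar look alike
- cover (a joint): how far the dust cover has been slid aside in m: 0 fully shut over the button, 0.052 fully open; it slides along the mixer's +y (towards the rollers) with about 1.2 N of friction and stays where it is left
- cover_rib (a point): centre of the orange rib on the smoky clear dust cover (50 by 50 mm, roof 24 mm above the panel), on the far half of the control end; the rib is 32 mm long (mixer's x), 10 mm thick (mixer's y, the way the cover slides), 22 mm high; this point is 113 mm above the bench, 11 mm above the roof and 11 mm below the rib's top. It moves with the cover
- start (a joint): how far the start button is pushed in, in m: 0 up, 0.006 right down (about 5 N); it springs back
- start_top (a point): top centre of the green start button, 26 mm in diameter in a black collar 42 mm wide, 19 mm above the panel when up; pressed straight down. Under the cover when that is shut; with the cover open it is clear by about 27 mm on that side
- timer: white bench timer, 62 by 62 by 22 mm, leave alone; it stands behind the tray between two microscopes 0.43 m tall, whose fronts are 0.61 m ahead of the robot: keep the arm clear of those; origin at its underside
- marker: red marker pen, 147 mm long, lying to the left of the tray, past the calculator: leave alone; origin at its underside
- oil: small white bottle with a red cap, 29 mm wide and 56 mm high, standing behind the mixer: leave alone; origin at its underside

How it is judged:
On the way, in this order (a step that is already met when the one before it is completed fails the run):
1. the selector is turned fully anticlockwise to its end stop (value of joint selector below 0.08 rad), for 0.2 s.
2. the selector is let go on the fourth click from the stop (value of joint selector between 1.9644 and 2.2244 rad and contact force between the fingers and selector below 0.05 N), for 0.3 s.
3. with the black-capped tube in the tray, every other tube in a gap between the rollers and the selector on the fourth click, the start button is pressed right down (((x of tube_1_mid in the frame of gap_front between -0.005 and 0.005 m and z of tube_1_mid in the frame of gap_front between -0.004 and 0.004 m and y of tube_1_mid in the frame of gap_front between -0.066 and 0.066 m) or (x of tube_1_mid in the frame of gap_rear between -0.005 and 0.005 m and z of tube_1_mid in the frame of gap_rear between -0.004 and 0.004 m and y of tube_1_mid in the frame of gap_rear between -0.066 and 0.066 m)) and angle between the y axis of each of tube_1_mid, tube_2_mid, tube_3_mid, tube_4_mid and the y axis of gap_front, either way round below 0.12 rad and ((x of tube_2_mid in the frame of gap_front between -0.005 and 0.005 m and z of tube_2_mid in the frame of gap_front between -0.004 and 0.004 m and y of tube_2_mid in the frame of gap_front between -0.066 and 0.066 m) or (x of tube_2_mid in the frame of gap_rear between -0.005 and 0.005 m and z of tube_2_mid in the frame of gap_rear between -0.004 and 0.004 m and y of tube_2_mid in the frame of gap_rear between -0.066 and 0.066 m)) and ((x of tube_3_mid in the frame of gap_front between -0.005 and 0.005 m and z of tube_3_mid in the frame of gap_front between -0.004 and 0.004 m and y of tube_3_mid in the frame of gap_front between -0.066 and 0.066 m) or (x of tube_3_mid in the frame of gap_rear between -0.005 and 0.005 m and z of tube_3_mid in the frame of gap_rear between -0.004 and 0.004 m and y of tube_3_mid in the frame of gap_rear between -0.066 and 0.066 m)) and ((x of tube_4_mid in the frame of gap_front between -0.005 and 0.005 m and z of tube_4_mid in the frame of gap_front between -0.004 and 0.004 m and y of tube_4_mid in the frame of gap_front between -0.066 and 0.066 m) or (x of tube_4_mid in the frame of gap_rear between -0.005 and 0.005 m and z of tube_4_mid in the frame of gap_rear between -0.004 and 0.004 m and y of tube_4_mid in the frame of gap_rear between -0.066 and 0.066 m)) and x of tube_done_mid in the frame of tray between -0.078 and 0.078 m and y of tube_done_mid in the frame of tray between -0.122 and 0.122 m and z of tube_done_mid in the frame of tray below 0.03 m and value of joint selector between 1.9644 and 2.2244 rad and value of joint start above 0.0045 m), for 0.1 s.
At the end, for the whole second after the job is handed in: all at rest: each other tube in a gap between rollers (within 5 mm across, 4 mm in height, 66 mm along of its middle, 0.12 rad of parallel), the black-capped one flat in the tray; selector within 0.13 rad of the fourth click; cover shut within 4 mm; button up (((x of tube_1_mid in the frame of gap_front between -0.005 and 0.005 m and z of tube_1_mid in the frame of gap_front between -0.004 and 0.004 m and y of tube_1_mid in the frame of gap_front between -0.066 and 0.066 m) or (x of tube_1_mid in the frame of gap_rear between -0.005 and 0.005 m and z of tube_1_mid in the frame of gap_rear between -0.004 and 0.004 m and y of tube_1_mid in the frame of gap_rear between -0.066 and 0.066 m)) and angle between the y axis of each of tube_1_mid, tube_2_mid, tube_3_mid, tube_4_mid and the y axis of gap_front, either way round below 0.12 rad and ((x of tube_2_mid in the frame of gap_front between -0.005 and 0.005 m and z of tube_2_mid in the frame of gap_front between -0.004 and 0.004 m and y of tube_2_mid in the frame of gap_front between -0.066 and 0.066 m) or (x of tube_2_mid in the frame of gap_rear between -0.005 and 0.005 m and z of tube_2_mid in the frame of gap_rear between -0.004 and 0.004 m and y of tube_2_mid in the frame of gap_rear between -0.066 and 0.066 m)) and ((x of tube_3_mid in the frame of gap_front between -0.005 and 0.005 m and z of tube_3_mid in the frame of gap_front between -0.004 and 0.004 m and y of tube_3_mid in the frame of gap_front between -0.066 and 0.066 m) or (x of tube_3_mid in the frame of gap_rear between -0.005 and 0.005 m and z of tube_3_mid in the frame of gap_rear between -0.004 and 0.004 m and y of tube_3_mid in the frame of gap_rear between -0.066 and 0.066 m)) and ((x of tube_4_mid in the frame of gap_front between -0.005 and 0.005 m and z of tube_4_mid in the frame of gap_front between -0.004 and 0.004 m and y of tube_4_mid in the frame of gap_front between -0.066 and 0.066 m) or (x of tube_4_mid in the frame of gap_rear between -0.005 and 0.005 m and z of tube_4_mid in the frame of gap_rear between -0.004 and 0.004 m and y of tube_4_mid in the frame of gap_rear between -0.066 and 0.066 m)) and x of tube_done_mid in the frame of tray between -0.078 and 0.078 m and y of tube_done_mid in the frame of tray between -0.122 and 0.122 m and z of tube_done_mid in the frame of tray below 0.03 m and value of joint selector between 1.9644 and 2.2244 rad and value of joint cover below 0.004 m and value of joint start below 0.001 m and linear speed of each of tube_1, tube_2, tube_3, tube_4, tube_done below 0.02 m/s); the robot touches nothing.
It fails at once if the timer is moved more than 25 mm (distance of timer from where it was at the start of the episode above 0.025 m).
It fails at once if the marker is moved more than 25 mm (distance of marker from where it was at the start of the episode above 0.025 m).
It fails at once if the oil is moved more than 25 mm (distance of oil from where it was at the start of the episode above 0.025 m).
Of tube_1, tube_2, tube_3, tube_4 only 2 to 4 are there at a start; the rules pass over those that are not, and their reading is None.
At some moment in a run one of tube_1, tube_2, tube_3, tube_4, tube_done may be knocked a few centimetres aside while the robot is not near it.
Once in a run the grip may slacken for a moment while it holds something.
It also fails if it takes over 210 s, if anything falls off the work surface, if the arm or the gripper's body presses on something with over 40 N, if the wrist force passes 120 N, or if a joint passes its speed limit or range.

## Robot

A 7-joint arm with a two-finger parallel gripper is mounted at the origin on a cart in front of the work surface, level with it; the furniture and walls round the work are solid. World frame = base frame: x ahead of the robot, y to its left, z up, the work surface at z = 0. Lengths are in m, angles in rad, forces in N, time in s.
With the tool pointing down it reaches from about 0.425 to 0.95 m from the base axis. Payload 4.7 kg.
Tool frame: the origin (TCP) lies between the finger pads; the fingertips stand 25 mm ahead of it and the grasp point (between the pads) lies 6 mm ahead of it; z points along the fingers, y is the line along which they close (so a half turn about z gives the same grasp; the last joint's range is limited). The gripper opens to 85 mm and grips with 20 to 120 N. Pads are 22 mm wide; open, the fingers measure 114 mm over their backs; the gripper's body (76 mm by 85 mm) begins 54 mm behind the grasp point. The pads swing forward as they close: fully open they stand 13 mm farther back than shut.
Start: joints at [1.126, 0.469, -0.049, 1.532, 0.024, 1.141, -0.082], TCP at [0.273, -0.617, 0.221] pointing down, gripper open.
Joint ranges: [-2.59, 2.59], [-0.33, 1.99], [-1.39, 1.29], [0.1, 2.45], [-1.04, 4.18], [0.21, 1.99], [-2.66, 2.66]. Speed limits (rad/s): [2.57, 2.57, 3.14, 3.14, 3.14, 3.14, 3.14].

## Interface

Orientations are given as [roll, pitch, yaw] about the fixed x, y, z axes, in that order (R = Rz(yaw) Ry(pitch) Rx(roll)).
In Python, from plant import bot gives the robot as it stands.
- The arm moves only by the shell command python3 -m pendant 'ROWS' [OPENING] [FORCE]. ROWS is JSON, a list of rows, each a list of 4 numbers: the shift along the tool's x, y, z in mm, then the turn about the tool's z in rad. A call has 1 to 10 rows; each row shifts and turns the commanded pose from where the row before left it, along the tool's axes as they then stand; what a row does not reach is not made up. A row lasts 1/10 s, in which the tool goes at most 50 mm and 8.59 degrees, less where a joint would pass 70% of its speed; a pose out of reach is approached as far as the arm can. A call is refused whole if a number of a shift passes 50 or a number of a turn 0.15, either way. A call with a gripper value outside its range is refused whole. OPENING is the finger opening in mm, from 0 to 85.4, set as the call begins (- or left out, the last holds). The fingers move at their own pace and stop on an object; FORCE is the grip in N (left out, the last holds). Time passes only in rows, so rows that do not move let the fingers close. It gives the time, the measured TCP pose, the force, the opening and the grip force at its end, in the units of the state.
- bot.get_state(): the state, without advancing time (a new reading comes with each control period).
- bot.read_camera(name): name is "side" or "top" or "wrist"; returns a dict with "color" (420x560x3 uint8, red, green, blue), "intrinsics" (3x3 intrinsics, pixels), "world_from_camera" (4x4, takes a point from camera to world coordinates). Camera axes: x right, y up, looking along -z (the intrinsics and any distortion apply to the point x, -y, -z); pixel columns grow to the right and rows downward; lengths in m; the calibration is good to about 2 mm. A picture is of the moment at which its call begins. There is no depth.
- bot.job_done(): hands the job in; it is judged then, once.
Trained networks look in the newest picture that a camera, given by its name, has taken for a name from the list of things; names that differ only in an ending like _2 or _b are one class to them, and where a whole thing is asked for, a point or a joint stands for the part that bears it (a point fixed in the world has none). Each returns a list of dicts, best first, with "confidence" (0 to 1); they miss things now and then, are a little off and sometimes report something else, mostly with a low value. They report only what shows in the picture. A call takes as long as a camera call.
- bot.silhouettes(target, camera): "mask" (420x560 bool, what is visible of it) and "location" ([column, row] in pixels, amid what is visible of it).
The state is a dict: "t": time; "joints": joint angles; "qd": joint speeds; "effort": joint torques, N m; "ee_pos": TCP position; "ee_rot": TCP orientation; "wrist_force": force on the tool from outside, world axes, zero at the start; "wrist_torque": the same for the moment, N m; "grip_width": finger opening in m; "gripper_force": force on a finger pad.
Only numpy, scipy, OpenCV 4.12 (cv2) and the standard library are available. Lean on these libraries where they do the work, as an engineer would, in place of code of your own. Each camera call takes 0.05 s, during which the arm holds its last target. There are 200 camera calls.

## Working session

There is one attempt and no reset: what is moved stays moved. The work goes in short steps, Python scripts to look and compute and a shell command to move; the robot and the scene stay as the last step left them, time stands still between calls to the robot, and variables do not carry over. Pictures are saved under pics/ and viewed, at most 14 in all, crops included, and the job is handed in when it is done.

```bash
ls; mkdir -p pics; python3 - <<'E'
from plant import bot
import cv2
s=bot.get_state();print({k:s[k] for k in('t','ee_pos','ee_rot','grip_width','wrist_force')})
for n in('side','top'):
    r=bot.read_camera(n);print(n,r['intrinsics'],r['world_from_camera'])
    cv2.imwrite(f'pics/{n}0.png',r['color'][:,:,::-1])
    for t in('tube_1_mid','tube_done_mid','tray','mixer','selector_grip','cover_rib','start_top','timer','marker','oil'):
        for d in bot.silhouettes(t,n): print(t,round(d['confidence'],2),d['location'],d['mask'].sum())
E
```

```text
pics
{'t': 0.0, 'ee_pos': array([ 0.27238849, -0.61692456,  0.22006237]), 'ee_rot': array([-3.13963255e+00,  8.60648716e-05,  4.15809921e-01]), 'grip_width': 0.08511089998126739, 'wrist_force': array([-0.80156922,  0.23490305, -0.99561606])}
side [[463.81079071   0.         281.14286848]
 [  0.         463.81079071 203.33913838]
 [  0.           0.           1.        ]] [[ 0.99802264 -0.04292173  0.04591879  0.64434245]
 [ 0.06056829  0.46143669 -0.88510319 -1.19013376]
 [ 0.01680154  0.88613425  0.46312396  0.79098325]
 [ 0.          0.          0.          1.        ]]
tube_done_mid 0.57 [228.1, 241.8] 173
tray 0.78 [257.9, 218.2] 1565
mixer 0.57 [235.5, 287.1] 6269
mixer 0.45 [215.3, 290.4] 266
selector_grip 0.74 [219.8, 287.1] 275
cover_rib 0.74 [252.0, 286.9] 295
cover_rib 0.17 [258.1, 166.8] 135
timer 0.75 [304.6, 284.0] 184
timer 0.43 [317.9, 230.3] 68
oil 0.64 [304.3, 280.9] 181
top [[515.15594062   0.         280.57997075]
 [  0.         515.15594062 207.87607208]
 [  0.           0.           1.        ]] [[ 6.32253446e-03  9.91140042e-01 -1.32670427e-01  3.39236772e-01]
 [-9.99978727e-01  6.05387193e-03 -2.42831118e-03  1.38396531e-01]
 [-1.60362667e-03  1.32682958e-01  9.91157233e-01  1.70341680e+00]
 [ 0.00000000e+00  0.00000000e+00  0.00000000e+00  1.00000000e+00]]
tube_1_mid 0.46 [385.8, 233.0] 5934
tube_1_mid 0.4 [426.4, 216.6] 299
tube_done_mid 0.77 [350.8, 245.9] 255
tray 0.82 [257.8, 230.9] 3856
selector_grip 0.45 [427.9, 215.0] 231
selector_grip 0.43 [387.4, 235.6] 5750
cover_rib 0.71 [426.0, 216.9] 244
cover_rib 0.58 [255.7, 230.5] 3768
timer 0.77 [272.4, 170.4] 323
marker 0.82 [127.6, 246.2] 266
oil 0.48 [257.4, 230.4] 3607
```

View pics/top0.png

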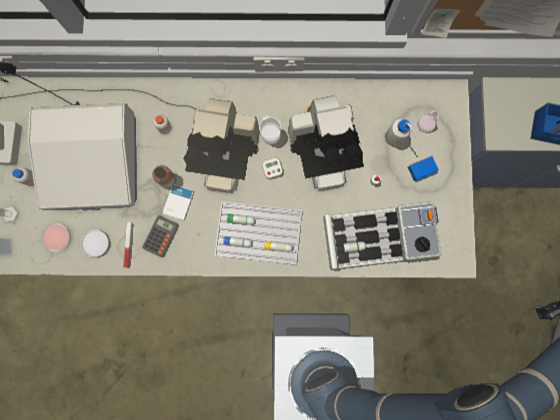

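View pics/side0.png

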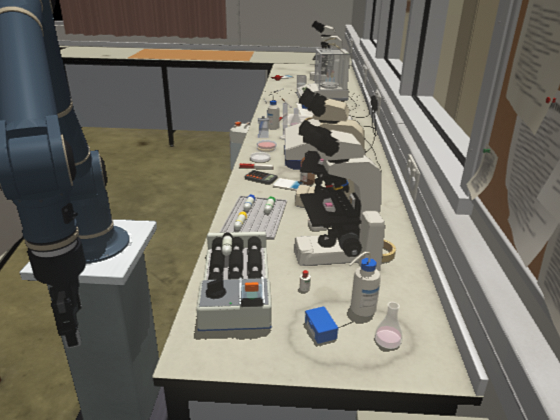

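The top view shows three tubes in the tray: green at (240,220), blue at (237,241) and yellow at (278,245). The black-capped tube is at (352,246) on the mixer, the selector at (422,244) and the orange rib at (431,215). The side view agrees.

```bash
cat > h.py <<'E'
from plant import bot
import numpy as np, cv2
def w(r,uv,z):
    K,T=r['intrinsics'],r['world_from_camera']
    d=np.linalg.inv(K)@[uv[0],uv[1],1]; d=T[:3,:3]@[d[0],-d[1],-d[2]]
    o=T[:3,3]; return (o+d*(z-o[2])/d[2])
def px(r,p):
    T=r['world_from_camera'];c=T[:3,:3].T@(np.array(p)-T[:3,3]);u=r['intrinsics']@[c[0],-c[1],-c[2]];return u[:2]/u[2]
def go(p,yaw=None):
    """shift in tool axes (mm) and turn from now to TCP p / yaw"""
    s=bot.get_state();y=s['ee_rot'][2];d=np.array(p)-s['ee_pos'];c,n=np.cos(y),np.sin(y)
    print('t',round(s['t'],2),'tool shift mm',np.round(1000*np.array([c*d[0]+n*d[1],n*d[0]-c*d[1],-d[2]]),1),'turn',None if yaw is None else round(-((yaw-y+np.pi/2)%np.pi-np.pi/2),3))
def snap(n,f=None,crop=None,s=1):
    r=bot.read_camera(n)
    if f:
        im=r['color'][:,:,::-1]
        if crop: im=im[crop[1]:crop[3],crop[0]:crop[2]]
        cv2.imwrite('pics/'+f,cv2.resize(im,None,fx=s,fy=s,interpolation=cv2.INTER_CUBIC))
    return r
E
python3 - <<'E'
from h import *
r=snap('top')
for n,uv,z in(('green',(240,220),.0185),('blue',(237,241),.0185),('yellow',(278,245),.0185),('black',(352,246),.074),('sel',(422,244),.11),('rib',(431,215),.124),('tray',(258,231),.01)):print(n,w(r,uv,z).round(3))
for t,z in(('tray',.009),('mixer',.07),('tube_done_mid',.075),('timer',.022),('oil',.05),('marker',.01)):
    for d in bot.silhouettes(t,'top')[:2]:
        m=d['mask'].astype(np.uint8);pts=cv2.findNonZero(m);b=cv2.boxPoints(cv2.minAreaRect(pts))
        print(t,d['confidence'],w(r,d['location'],z)[:2].round(3),[list(w(r,q,z)[:2].round(3)) for q in b])
go([.55,-.03,.35])
E
```

```text
green [0.524 0.276 0.018]
blue [0.455 0.284 0.018]
yellow [0.442 0.15  0.018]
black [ 0.437 -0.084  0.074]
sel [ 0.443 -0.295  0.11 ]
rib [ 0.531 -0.322  0.124]
tray [0.489 0.217 0.01 ]
tray 0.79 [0.486 0.215] [[np.float64(0.405), np.float64(0.36)], [np.float64(0.591), np.float64(0.344)], [np.float64(0.563), np.float64(0.071)], [np.float64(0.379), np.float64(0.09)]]
mixer 0.97 [ 0.487 -0.183] [[np.float64(0.537), np.float64(0.009)], [np.float64(0.586), np.float64(-0.352)], [np.float64(0.411), np.float64(-0.369)], [np.float64(0.364), np.float64(-0.012)]]
mixer 0.74 [ 0.452 -0.312] [[np.float64(0.467), np.float64(-0.288)], [np.float64(0.468), np.float64(-0.329)], [np.float64(0.426), np.float64(-0.328)], [np.float64(0.426), np.float64(-0.287)]]
timer 0.89 [0.687 0.175] [[np.float64(0.718), np.float64(0.212)], [np.float64(0.738), np.float64(0.154)], [np.float64(0.679), np.float64(0.135)], [np.float64(0.659), np.float64(0.192)]]
timer 0.17 [ 0.481 -0.199] [[np.float64(0.544), np.float64(0.007)], [np.float64(0.594), np.float64(-0.367)], [np.float64(0.412), np.float64(-0.384)], [np.float64(0.362), np.float64(-0.016)]]
marker 0.72 [0.439 0.645] [[np.float64(0.376), np.float64(0.663)], [np.float64(0.517), np.float64(0.652)], [np.float64(0.514), np.float64(0.629)], [np.float64(0.373), np.float64(0.64)]]
marker 0.5 [0.464 0.284] [[np.float64(0.439), np.float64(0.332)], [np.float64(0.472), np.float64(0.331)], [np.float64(0.468), np.float64(0.238)], [np.float64(0.434), np.float64(0.239)]]
t 1.45 tool shift mm [ 491.  -425.4 -128.9] turn None
```

```bash
cat >> h.py <<'E'
def plan(p,yaw=None):
    """n equal rows to get to p,yaw, turned first then shifted"""
    s=bot.get_state();y=s['ee_rot'][2]
    if yaw is None: yaw=y
    t=-((yaw-y+np.pi/2)%np.pi-np.pi/2);yy=y-t
    d=np.array(p)-s['ee_pos'];c,n=np.cos(yy),np.sin(yy)
    v=1000*np.array([c*d[0]+n*d[1],n*d[0]-c*d[1],-d[2]]);k=int(np.ceil(np.linalg.norm(v)/46)) or 1
    print('t %.2f z %.4f turn %.3f then shift'%(s['t'],s['ee_pos'][2],t),v.round(1),k,'x',(v/k).round(1))
E
python3 -c "
from h import *
plan([.45,-.16,.36],1.70)"
```

```text
t 1.45 z 0.2211 turn -1.284 then shift [ 430.8  234.8 -138.9] 12 x [ 35.9  19.6 -11.6]
```

```bash
R='' ; python3 -m pendant '[[0,0,-40,-0.143],[0,0,-40,-0.143],[0,0,-40,-0.143],[0,0,-18.9,-0.143],[0,0,0,-0.143],[0,0,0,-0.143],[0,0,0,-0.143],[0,0,0,-0.143],[0,0,0,-0.14]]'; python3 -m pendant '[[36,19.5,0,0],[36,19.5,0,0],[36,19.5,0,0],[36,19.5,0,0],[36,19.5,0,0],[36,19.5,0,0],[36,19.5,0,0],[36,19.5,0,0],[36,19.5,0,0],[36,19.5,0,0]]'; python3 -m pendant '[[36,19.5,0,0],[36,19.5,0,0],[0,0,0,0],[0,0,0,0]]'; python3 - <<'E'
from h import *
r=snap('wrist','w1.png');T=r['world_from_camera'];print(T.round(3),r['intrinsics'].round(1));s=bot.get_state();print(s['joints'].round(3),s['ee_pos'],s['ee_rot'])
for uv in((0,0),(560,0),(560,420),(0,420)):print(w(r,uv,.07).round(3))
for t in('tube_done_mid','mixer','selector_grip','cover_rib'):
    for d in bot.silhouettes(t,'wrist')[:3]:print(t,d['confidence'],d['location'],d['mask'].sum())
E
```

```text
t: 2.35
ee_pos: [0.2726, -0.6175, 0.36]
ee_rot: [-3.142, 0.0, 1.706]
wrist_force: [0.1, -0.2, -0.1]
grip_width: 0.0857
gripper_force: 0.0
t: 3.35
ee_pos: [0.42, -0.2337, 0.3603]
ee_rot: [3.141, 0.001, 1.7]
wrist_force: [1.2, 0.0, 0.1]
grip_width: 0.0855
gripper_force: 0.0
t: 3.75
ee_pos: [0.4493, -0.1583, 0.3603]
ee_rot: [3.141, 0.001, 1.702]
wrist_force: [0.9, 0.3, 0.4]
grip_width: 0.0856
gripper_force: 0.0
[[ 0.991 -0.123 -0.043  0.438]
 [ 0.13   0.938  0.321 -0.077]
 [ 0.001 -0.324  0.946  0.514]
 [ 0.     0.     0.     1.   ]] [[340.8   0.  285.3]
 [  0.  340.8 214. ]
 [  0.    0.    1. ]]
[ 0.826  0.077 -0.606  1.753  0.046  1.326  0.339] [ 0.44890559 -0.15965033  0.36005027] [-3.14137494e+00  7.66763423e-04  1.69925472e+00]
[ 0.105 -0.015  0.07 ]
[0.734 0.067 0.07 ]
[ 0.981 -0.54   0.07 ]
[ 0.018 -0.666  0.07 ]
tube_done_mid 0.98 [282.0, 100.4] 1767
tube_done_mid 0.59 [303.4, 173.6] 31412
mixer 0.59 [305.3, 171.3] 31344
mixer 0.25 [429.2, 184.1] 517
selector_grip 0.88 [267.8, 272.4] 727
cover_rib 0.7 [328.1, 290.5] 1467
```

View pics/w1.png

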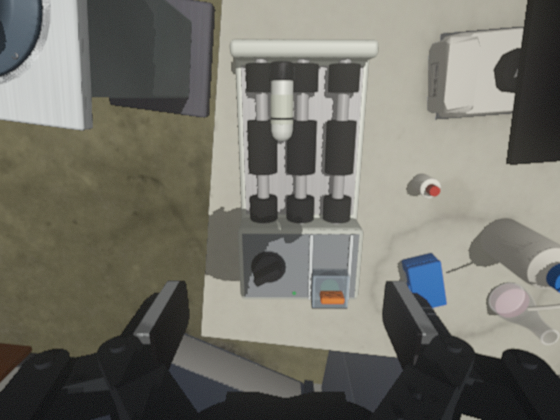

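```bash
cat > fit.py <<'E'
from h import *
from scipy.optimize import least_squares
def fit(r,obs,x0):
    P=np.array([o[:3] for o in obs])
    def f(q):
        c,s=np.cos(q[2]),np.sin(q[2])
        return np.concatenate([px(r,[q[0]+c*p[0]-s*p[1],q[1]+s*p[0]+c*p[1],p[2]])-o[3:] for p,o in zip(P,np.array(obs))])
    q=least_squares(f,x0).x;return q,f(q).reshape(-1,2)
E
python3 - <<'E'
from fit import *
r=snap('wrist')
g=cv2.cvtColor(r['color'],cv2.COLOR_RGB2GRAY)
m=(g<62).astype(np.uint8);m[:60]=0;m[222:]=0;m[:,:243]=0;m[:,362:]=0
m=cv2.morphologyEx(m,cv2.MORPH_OPEN,np.ones((7,7)))
n,l,st,ce=cv2.connectedComponentsWithStats(m)
for a,c in zip(st,ce):print(a,c.round(1))
S=[(-.052,.0475,.065,262,147),(0,.0475,.065,301,147),(.052,.0475,.065,341,148),(-.052,-.038,.065,263,208),(0,-.038,.065,300,208),(.052,-.038,.065,337,208),(-.052,.1335,.065,260,77),(.052,.1335,.065,344,77)]
q,e=fit(r,S,[.475,-.18,.13]);print(q,e.round(1))
s=bot.silhouettes('selector_grip','wrist')[0];pts=cv2.findNonZero(s['mask'].astype(np.uint8));print('sel',w(r,s['location'],.11),cv2.minAreaRect(pts))
print('done',w(r,bot.silhouettes('tube_done_mid','wrist')[0]['location'],.08),'rib',w(r,bot.silhouettes('cover_rib','wrist')[0]['location'],.12))
c,s_=np.cos(q[2]),np.sin(q[2])
M=lambda x,y:(round(q[0]+c*x-s_*y,4),round(q[1]+s_*x+c*y,4))
print('front slots',M(-.026,.0995),M(-.026,-.0045),'rear',M(.026,.0995),M(.026,-.0045))
E
```

```text
[     0      0    560    420 232736] [279.3 209.8]
[327 125   9  19 143] [330.8 133.7]
[288 131  27  41 695] [298.4 153.6]
[327 145   8   7  56] [330.5 148. ]
[326 153   9  19 157] [330.1 162.3]
[270 159   7  10  70] [273.  163.5]
[251 197  27  24 585] [264.  208.8]
[288 196  26  25 600] [300.3 208.2]
[325 196   8  10  80] [328.5 200.5]
[325 207   8  10  78] [328.4 211.4]
[ 0.47246043 -0.18374884  0.12375936] [[-0.8 -0.1]
 [ 0.1 -0. ]
 [ 0.  -0.9]
 [-0.5  1.4]
 [ 0.1  1.4]
 [ 0.6  1.5]
 [-0.3 -1.2]
 [ 0.9 -1.1]]
sel [ 0.44082161 -0.29824306  0.11      ] ((267.81353759765625, 267.0189208984375), (27.86463737487793, 32.12888717651367), 72.89727020263672)
done [ 0.43672627 -0.07867315  0.08      ] rib [ 0.52653378 -0.30233565  0.12      ]
front slots (np.float64(0.4344), np.float64(-0.0882)) (np.float64(0.4472), np.float64(-0.1914)) rear (np.float64(0.486), np.float64(-0.0818)) (np.float64(0.4988), np.float64(-0.185))
```

```bash
python3 -c "
from h import *
plan([.4355,-.086,.20],1.6946)"
```

```text
t 4.20 z 0.3600 turn 0.004 then shift [ 74.6  -4.3 160. ] 4 x [18.6 -1.1 40. ]
```

```bash
python3 -m pendant '[[18.6,-1,40,0],[18.6,-1,40,0],[18.6,-1,40,0],[18.6,-1,40,0.004],[0,0,0,0],[0,0,0,0],[0,0,0,0],[0,0,0,0]]' 38; python3 - <<'E'
from h import *
r=snap('wrist','w2.png')
for d in bot.silhouettes('tube_done_mid','wrist')[:2]:
    b=cv2.minAreaRect(cv2.findNonZero(d['mask'].astype(np.uint8)));print(d['confidence'],b,w(r,d['location'],.08))
s=bot.get_state()['ee_pos'];print(s,px(r,[*s[:2],.074]))
E
```

```text
t: 5.0
ee_pos: [0.4373, -0.0868, 0.2018]
ee_rot: [3.138, 0.002, 1.694]
wrist_force: [0.2, 0.2, 0.7]
grip_width: 0.0381
gripper_force: 0.0
0.93 ((282.5, 191.0), (106.0, 35.0), 90.0) [ 0.43527081 -0.07636115  0.08      ]
[ 0.43663264 -0.08652224  0.20128512] [284.04063245 198.11771571]
```

View pics/w2.png

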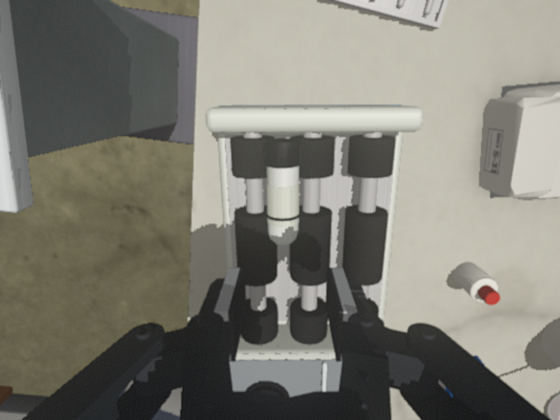

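```bash
python3 - <<'E'
from h import *
r=snap('wrist','w2b.png')
for c in (250,318):
  col=r['color'][160:235,c-3:c+3].mean((1,2)).round(0);print(list(col.astype(int)))
for v in (172,176,208,212):print(v,w(r,(284,v),.072).round(4))
E
```

```text
[np.int64(70), np.int64(70), np.int64(70), np.int64(70), np.int64(71), np.int64(70), np.int64(70), np.int64(71), np.int64(70), np.int64(70), np.int64(69), np.int64(70), np.int64(70), np.int64(71), np.int64(70), np.int64(70), np.int64(70), np.int64(67), np.int64(74), np.int64(113), np.int64(152), np.int64(167), np.int64(168), np.int64(166), np.int64(166), np.int64(166), np.int64(166), np.int64(165), np.int64(164), np.int64(163), np.int64(163), np.int64(163), np.int64(163), np.int64(162), np.int64(162), np.int64(162), np.int64(163), np.int64(162), np.int64(161), np.int64(162), np.int64(161), np.int64(161), np.int64(159), np.int64(159), np.int64(159), np.int64(158), np.int64(155), np.int64(154), np.int64(153), np.int64(154), np.int64(154), np.int64(152), np.int64(142), np.int64(111), np.int64(70), np.int64(56), np.int64(56), np.int64(59), np.int64(62), np.int64(64), np.int64(64), np.int64(64), np.int64(63), np.int64(63), np.int64(62), np.int64(62), np.int64(62), np.int64(62), np.int64(57), np.int64(52), np.int64(52), np.int64(52), np.int64(50), np.int64(51), np.int64(50)]
[np.int64(70),
[... 491 characters left out ...]
, np.int64(174), np.int64(174), np.int64(174), np.int64(173), np.int64(173), np.int64(172), np.int64(173), np.int64(173), np.int64(174), np.int64(173), np.int64(170), np.int64(166), np.int64(164), np.int64(163), np.int64(163), np.int64(164), np.int64(160), np.int64(141), np.int64(101), np.int64(63), np.int64(55), np.int64(57), np.int64(59), np.int64(62), np.int64(64), np.int64(65), np.int64(64), np.int64(63), np.int64(64), np.int64(64), np.int64(63), np.int64(62), np.int64(63), np.int64(63), np.int64(62), np.int64(62), np.int64(61), np.int64(62), np.int64(61), np.int64(61)]
172 [ 0.4331 -0.0639  0.072 ]
176 [ 0.4335 -0.0673  0.072 ]
208 [ 0.437  -0.0955  0.072 ]
212 [ 0.4374 -0.0992  0.072 ]
```

```bash
python3 -m pendant '[[0,-1.3,30,0],[0,0,30,0],[0,0,30,0],[0,0,20,0],[0,0,4,0],[0,0,0,0],[0,0,0,0]]' 38; python3 -m pendant '[[0,0,0,0],[0,0,0,0],[0,0,0,0],[0,0,0,0],[0,0,0,0]]' 15 40;  python3 -m pendant '[[0,0,-20,0],[0,0,-40,0],[0,0,-40,0],[0,0,-40,0],[0,0,0,0],[0,0,0,0]]'; python3 -c "
from h import *
r=snap('top')
for d in bot.silhouettes('tray','top')[:1]:
    b=cv2.boxPoints(cv2.minAreaRect(cv2.findNonZero(d['mask'].astype(np.uint8))));print(d['confidence'],[w(r,q,.009)[:2].round(3) for q in b])
plan([.514,.14,.25],1.475)"
```

```text
t: 5.85
ee_pos: [0.4355, -0.086, 0.0871]
ee_rot: [3.139, 0.001, 1.696]
wrist_force: [0.2, 0.3, 0.9]
grip_width: 0.0383
gripper_force: 0.0
t: 6.35
ee_pos: [0.4344, -0.0859, 0.0862]
ee_rot: [3.141, 0.0, 1.696]
wrist_force: [0.1, 0.2, 0.7]
grip_width: 0.0152
gripper_force: 0.0
t: 6.95
ee_pos: [0.4345, -0.086, 0.2265]
ee_rot: [3.14, 0.001, 1.696]
wrist_force: [-0.3, 0.6, -1.4]
grip_width: 0.0149
gripper_force: 0.0
0.78 [array([0.409, 0.361]), array([0.592, 0.344]), array([0.562, 0.069]), array([0.379, 0.089])]
t 7.05 z 0.2248 turn 0.221 then shift [232.5  58.7 -25.2] 6 x [38.8  9.8 -4.2]
```

```bash
python3 -m pendant '[[0,0,0,0],[0,0,0,0],[0,0,0,0]]' 38 ; python3 - <<'E'
from h import *
r=snap('wrist','w3.png')
for d in bot.silhouettes('tube_done_mid','wrist')[:2]:
    b=cv2.minAreaRect(cv2.findNonZero(d['mask'].astype(np.uint8)));print(d['confidence'],b,w(r,d['location'],.08))
s=bot.get_state()['ee_pos'];print(s,px(r,[*s[:2],.074]))
E
```

```text
t: 7.35
ee_pos: [0.434, -0.0857, 0.2253]
ee_rot: [-3.14, -0.001, 1.696]
wrist_force: [0.7, 0.2, 0.6]
grip_width: 0.0381
gripper_force: 0.0
0.77 ((287.0, 186.5), (99.0, 32.0), 90.0) [ 0.43562646 -0.07587382  0.08      ]
[ 0.43420172 -0.08578871  0.22562633] [285.64733283 191.86256201]
```

View pics/w3.png

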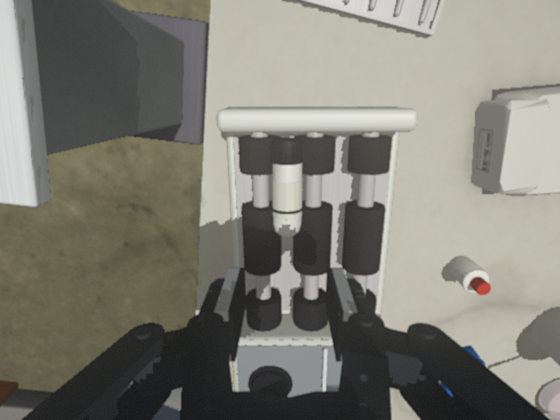

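The black-capped tube is undisturbed at (287,186), so the fingers closed above it. I'll check where the fingertips really project.

```bash
python3 - <<'E'
from h import *
r=snap('wrist');s=bot.get_state();p=s['ee_pos'];y=s['ee_rot'][2]
Y=np.array([np.sin(y),-np.cos(y),0]);X=np.array([np.cos(y),np.sin(y),0])
for dz in(.02,0,-.006,-.025,-.04):
  for dx in (0,.011):print(dz,dx,[px(r,p+X*dx+Y*h+[0,0,dz]).round(0) for h in(-.019,.019)])
E
```

```text
0.02 0 [array([243., 292.]), array([328., 292.])]
0.02 0.011 [array([242., 270.]), array([329., 270.])]
0 0 [array([248., 270.]), array([323., 270.])]
0 0.011 [array([247., 250.]), array([324., 250.])]
-0.006 0 [array([249., 265.]), array([322., 265.])]
-0.006 0.011 [array([248., 245.]), array([323., 245.])]
-0.025 0 [array([252., 249.]), array([319., 249.])]
-0.025 0.011 [array([252., 231.]), array([319., 231.])]
-0.04 0 [array([255., 239.]), array([316., 239.])]
-0.04 0.011 [array([254., 222.]), array([317., 222.])]
```

```bash
python3 - <<'E'
from h import *
r=snap('side');p=bot.get_state()['ee_pos'];im=r['color'][:,:,::-1].copy()
for dz in(0,-.025,-.1385):
  u=px(r,p+[0,0,dz]);print(dz,u.round(1));cv2.circle(im,tuple(int(round(a)) for a in u),1,(0,0,255),-1)
c=im[140:310,150:310];a=cv2.resize(c,None,fx=3.2,fy=3.2,interpolation=cv2.INTER_CUBIC)
cv2.imwrite('pics/s4.png',a)
E
```

```text
0 [224.6 196.7]
-0.025 [225.  204.9]
-0.1385 [226.6 240.4]
```

View pics/s4.png

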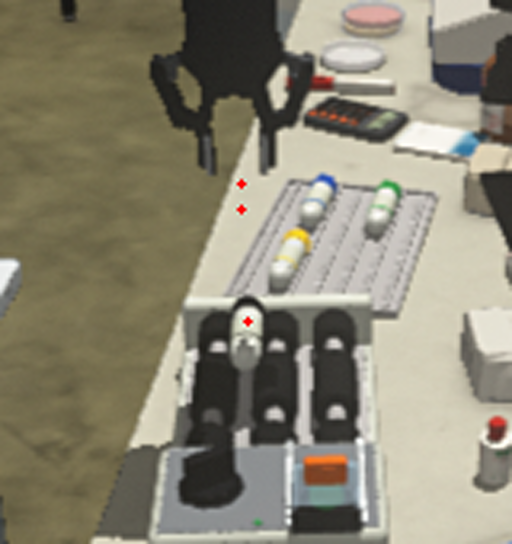

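Side view: the fingertips (row ≈194) sit about 10 mm above the reported TCP (row 197), not 25 mm ahead of it. So I need to go lower, judging by contact.

```bash
python3 -m pendant '[[0,1.2,45,0],[0,0,45,0],[0,0,40,0],[0,0,20,0],[0,0,10,0],[0,0,0,0],[0,0,0,0]]' 38; python3 -m pendant '[[0,0,4,0],[0,0,4,0],[0,0,0,0]]'; python3 -m pendant '[[0,0,0,0],[0,0,0,0],[0,0,0,0],[0,0,0,0],[0,0,0,0]]' 20 40
```

```text
t: 8.25
ee_pos: [0.4365, -0.0857, 0.0669]
ee_rot: [3.14, 0.001, 1.696]
wrist_force: [-0.5, 0.4, -0.2]
grip_width: 0.0379
gripper_force: 0.0
t: 8.55
ee_pos: [0.4355, -0.0859, 0.0581]
ee_rot: [3.141, 0.0, 1.696]
wrist_force: [0.2, 0.7, -0.3]
grip_width: 0.0379
gripper_force: 0.0
t: 9.05
ee_pos: [0.4353, -0.0859, 0.0583]
ee_rot: [-3.141, 0.001, 1.696]
wrist_force: [-2.2, -0.2, 6.2]
grip_width: 0.026
gripper_force: 39.3
```

```bash
python3 -m pendant '[[0,0,0,0],[0,0,0,0],[0,0,0,0]]' 38;  python3 -m pendant '[[0,0,4,0],[0,0,4,0],[0,0,4,0],[0,0,0,0],[0,0,0,0]]'; python3 -m pendant '[[0,0,0,0],[0,0,0,0],[0,0,0,0],[0,0,0,0],[0,0,0,0]]' 20 40
```

```text
t: 9.35
ee_pos: [0.4357, -0.0857, 0.058]
ee_rot: [3.141, -0.0, 1.696]
wrist_force: [0.6, -0.5, -0.4]
grip_width: 0.038
gripper_force: 0.0
t: 9.85
ee_pos: [0.4357, -0.0858, 0.0481]
ee_rot: [-3.141, 0.003, 1.696]
wrist_force: [-8.7, 0.4, 30.1]
grip_width: 0.0378
gripper_force: 14.8
t: 10.35
ee_pos: [0.4352, -0.086, 0.0477]
ee_rot: [-3.14, 0.002, 1.696]
wrist_force: [-7.2, 0.5, 25.8]
grip_width: 0.0268
gripper_force: 37.8
```

```bash
python3 -m pendant '[[0,0,-2,0],[0,0,0,0],[0,0,0,0],[0,0,0,0]]' 36; python3 -m pendant '[[0,0,0,0],[0,0,0,0],[0,0,0,0],[0,0,0,0],[0,0,0,0]]' 20 40; python3 -m pendant '[[0,0,-10,0],[0,0,-20,0],[0,0,-40,0],[0,0,-40,0],[0,0,-40,0],[0,0,0,0]]'; python3 - <<'E'
from h import *
r=snap('side');p=bot.get_state()['ee_pos'];im=r['color'][:,:,::-1].copy()
u=px(r,p).round(1);v=px(r,p-[0,0,.1]);print(u,v);cv2.circle(im,tuple(int(round(a)) for a in u),0,(0,0,255),-1)
cv2.imwrite('pics/s5.png',cv2.resize(im[140:310,150:310],None,fx=3.2,fy=3.2,interpolation=cv2.INTER_CUBIC))
E
```

```text
t: 10.75
ee_pos: [0.4357, -0.0858, 0.0484]
ee_rot: [-3.141, 0.001, 1.696]
wrist_force: [-2.1, -0.9, 10.5]
grip_width: 0.036
gripper_force: 5.2
t: 11.25
ee_pos: [0.4352, -0.086, 0.0484]
ee_rot: [-3.14, 0.001, 1.696]
wrist_force: [-3.1, -0.9, 11.5]
grip_width: 0.0269
gripper_force: 38.5
t: 11.85
ee_pos: [0.4392, -0.0858, 0.2029]
ee_rot: [3.132, 0.004, 1.696]
wrist_force: [0.3, 0.1, -0.6]
grip_width: 0.0265
gripper_force: 39.5
[226.  205.2] [227.40422327 236.56963139]
```

View pics/s5.png

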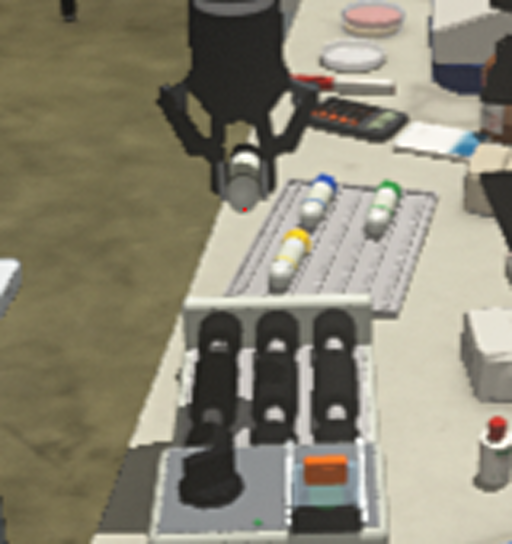

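The black-capped tube is held, with its centre about 25 mm above the reported TCP. On to the tray.

```bash
python3 -c "
from h import *
plan([.512,.125,.25],1.466)"
```

```text
t 11.90 z 0.2003 turn 0.229 then shift [217.6  52.3 -49.7] 5 x [43.5 10.5 -9.9]
```

```bash
python3 -m pendant '[[0,0,-25,0.115],[0,0,-25,0.114],[36,9,0,0],[36,9,0,0],[36,9,0,0],[36,9,0,0],[36,9,0,0],[36,8,0,0],[0,0,0,0],[0,0,0,0]]'; python3 - <<'E'
from h import *
r=snap('wrist','w6.png')
for t in('tube_1_mid','tube_done_mid','tray'):
  for d in bot.silhouettes(t,'wrist')[:4]:
    b=cv2.minAreaRect(cv2.findNonZero(d['mask'].astype(np.uint8)));print(t,round(d['confidence'],2),np.round(d['location']),np.round(b[0]),np.round(b[1]),round(b[2],1),w(r,d['location'],.0185).round(4))
s=bot.get_state();print(s['ee_pos'],s['grip_width'],px(r,[*s['ee_pos'][:2],.0185]))
E
```

```text
t: 12.9
ee_pos: [0.5097, 0.1241, 0.2462]
ee_rot: [-3.138, 0.001, 1.469]
wrist_force: [-0.1, -0.1, -0.8]
grip_width: 0.0263
gripper_force: 39.5
tube_1_mid 0.51 [286.  34.] [288.  37.] [74. 28.] 90.0 [0.5251 0.2656 0.0185]
tube_done_mid 0.8 [285. 276.] [286. 284.] [204.  75.] 90.0 [ 0.4955 -0.0059  0.0185]
tube_done_mid 0.51 [248. 364.] [252. 349.] [170.  75.] 32.2 [ 0.4309 -0.1372  0.0185]
tray 0.95 [254. 102.] [250. 105.] [210. 180.] 90.0 [0.4845 0.2051 0.0185]
[0.51038029 0.12195344 0.24740808] 0.02648665147928126 [286.39028088 175.77580749]
```

View pics/w6.png

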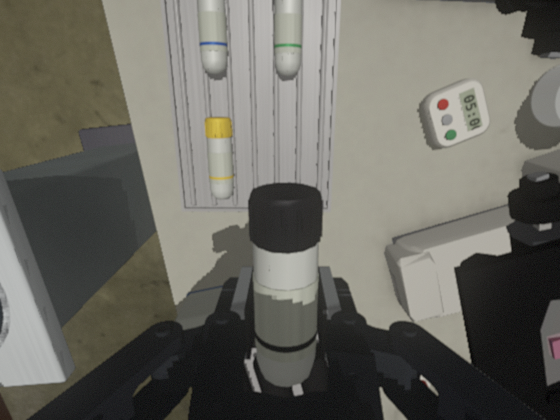

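The green tube's groove lines up with the tool axis (column 286–288), and the near tray edge is at row 208. Blue is at (213,35) and yellow at (220,158), so the near right slot is free.

```bash
python3 - <<'E'
from fit import *
r=snap('wrist')
q,e=fit(r,[(-.09,-.135,.009,185,208),(.09,-.135,.009,328,208),(-.09,.13,.009,167,0)],[.485,.216,-.1]);print(q,e.round(1))
q2,e=fit(r,[(-.09,-.135,.009,185,208),(.09,-.135,.009,328,208)],[.485,.216,-.1]);print(q2)
M=lambda q,x,y:(q[0]+np.cos(q[2])*x-np.sin(q[2])*y,q[1]+np.sin(q[2])*x+np.cos(q[2])*y)
print(M(q,.0375,-.066),M(q2,.0375,-.066))
# tube axes: yellow ends / green tip
print('yellow cap,tip',w(r,(219,117),.0185),w(r,(222,198),.0185),'blue,green tip',w(r,(214,76),.0185),w(r,(288,77),.0185))
# done tube ends at z of held
z=bot.get_state()['ee_pos'][2]+.0255
print('held cap,tip',w(r,(285,190),z+.01),w(r,(286,380),z-.005),bot.get_state()['ee_pos'])
go([*M(q,.0375,-.066),.06],np.pi/2+q[2])
E
```

```text
[ 0.48598786  0.19128463 -0.08141377] [[  4.3  20.7]
 [  7.4  17.1]
 [ -9.3 -23.1]]
[ 0.4855183   0.21568758 -0.10595025]
(np.float64(0.5179962719193513), np.float64(0.1224535997609898)) (np.float64(0.5158283741595101), np.float64(0.1460919724551532))
yellow cap,tip [0.44603621 0.19138164 0.0185    ] [0.43408258 0.10114721 0.0185    ] blue,green tip [0.44783293 0.23252393 0.0185    ] [0.52430337 0.22332947 0.0185    ]
held cap,tip [0.51584081 0.17282678 0.28316345] [0.50552971 0.07265534 0.26816345] [0.51049916 0.12207037 0.24766345]
t 13.15 tool shift mm [  1.2   7.4 187.7] turn -0.025
```

```bash
python3 -m pendant '[[12,1.5,45,0.004],[12.4,1.5,45,0],[0,0,45,0],[0,0,45,0],[0,0,38,0],[0,0,10,0],[0,0,10,0],[0,0,0,0],[0,0,0,0]]'; python3 -m pendant '[[0,0,5,0],[0,0,4,0],[0,0,0,0],[0,0,0,0]]'
```

```text
t: 14.05
ee_pos: [0.5176, 0.1479, 0.0116]
ee_rot: [3.139, -0.001, 1.462]
wrist_force: [0.5, 1.0, -0.5]
grip_width: 0.0267
gripper_force: 41.4
t: 14.45
ee_pos: [0.5163, 0.1476, 0.0011]
ee_rot: [3.141, 0.0, 1.463]
wrist_force: [-0.6, -0.0, -0.1]
grip_width: 0.0264
gripper_force: 41.4
```

```bash
python3 -m pendant '[[0,0,3,0],[0,0,3,0],[0,0,0,0],[0,0,0,0]]'; python3 -m pendant '[[0,0,0,0],[0,0,0,0],[0,0,0,0],[0,0,0,0]]' 36;  python3 -m pendant '[[0,0,-10,0],[0,0,-30,0],[0,0,-45,0],[0,0,-45,0],[0,0,-45,0],[0,0,0,0]]'; python3 - <<'E'
from h import *
r=snap('wrist','w7.png')
for t in('tube_done_mid','tube_1_mid'):
  for d in bot.silhouettes(t,'wrist')[:3]:
    b=cv2.minAreaRect(cv2.findNonZero(d['mask'].astype(np.uint8)));print(t,round(d['confidence'],2),np.round(d['location']),np.round(b[0]),np.round(b[1]),round(b[2],1),w(r,b[0],.0185).round(4))
s=bot.get_state()['ee_pos'];print(s)
E
```

```text
t: 14.85
ee_pos: [0.5168, 0.1478, -0.0009]
ee_rot: [3.139, 0.003, 1.463]
wrist_force: [-8.9, -4.4, 35.2]
grip_width: 0.0266
gripper_force: 59.8
t: 15.25
ee_pos: [0.5204, 0.1477, -0.0015]
ee_rot: [3.134, -0.0, 1.462]
wrist_force: [1.4, -3.5, 21.3]
grip_width: 0.036
gripper_force: 11.6
t: 15.85
ee_pos: [0.5197, 0.1498, 0.1762]
ee_rot: [3.13, -0.004, 1.463]
wrist_force: [0.6, 0.7, 0.5]
grip_width: 0.0356
gripper_force: 0.0
tube_done_mid 0.79 [278. 186.] [276. 188.] [97. 31.] 90.0 [0.5139 0.1536 0.0185]
tube_1_mid 0.18 [286. 363.] [248. 364.] [ 76. 165.] 82.5 [ 0.4575 -0.046   0.0185]
[0.51569197 0.14712098 0.16953613]
```

View pics/w7.png

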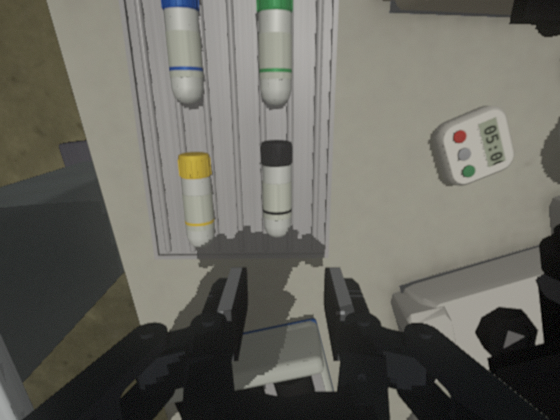

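Black-capped tube lies in the tray at (276,188); the contact at TCP z≈0 fits tips about 11 mm above the TCP resting on the ribs. Yellow is next, from (195,153) to (200,246).

```bash
python3 - <<'E'
from h import *
r=snap('wrist')
def t(a,b):
    A=w(r,a,.0185);B=w(r,b,.0185);m=(A+B)/2;d=A-B;print(m.round(4),np.linalg.norm(d).round(4),'yaw',np.arctan2(-d[0],d[1]).round(3));return m
t((276,141),(277,237));m=t((194.5,153),(200.5,246))
plan([m[0],m[1],.10],1.46)
E
```

```text
[0.5079 0.1483 0.0185] 0.0913 yaw -0.107
[0.4337 0.1464 0.0185] 0.0903 yaw -0.13
t 16.05 z 0.1688 turn 0.003 then shift [ -9.6 -81.1  68.8] 3 x [ -3.2 -27.   22.9]
```

```bash
python3 -m pendant '[[-3.3,-26,23,0],[-3.3,-26,23,0],[-3,-26,23,0],[0,0,0,0],[0,0,0,0],[0,0,0,0],[0,0,0,0]]' 38; python3 - <<'E'
from h import *
r=snap('wrist','w8.png')
for t in('tube_3_mid','tube_done_mid'):
  for d in bot.silhouettes(t,'wrist')[:3]:
    b=cv2.minAreaRect(cv2.findNonZero(d['mask'].astype(np.uint8)));print(t,round(d['confidence'],2),np.round(b[0]),np.round(b[1]),round(b[2],1),w(r,b[0],.0185).round(4))
s=bot.get_state()['ee_pos'];print(s,px(r,[*s[:2],.0185]))
h=cv2.cvtColor(r['color'],cv2.COLOR_RGB2HSV);m=cv2.inRange(h,(20,120,80),(35,255,255));p=cv2.findNonZero(m);print('yellow px',p.reshape(-1,2).mean(0),len(p))
E
```

```text
t: 16.75
ee_pos: [0.439, 0.1468, 0.1014]
ee_rot: [3.14, -0.001, 1.462]
wrist_force: [-0.0, -0.3, 0.3]
grip_width: 0.038
gripper_force: 0.0
tube_3_mid 0.58 [283. 210.] [125.  42.] 90.0 [0.4381 0.1513 0.0185]
tube_done_mid 0.78 [390. 196.] [ 44. 127.] 3.6 [0.5158 0.1536 0.0185]
tube_done_mid 0.56 [332. 388.] [182.  38.] 10.7 [ 0.4628 -0.0183  0.0185]
[0.43841    0.14656136 0.10134231] [284.14912773 216.48784724]
yellow px [282.94413408 172.78002793] 1432
```

View pics/w8.png

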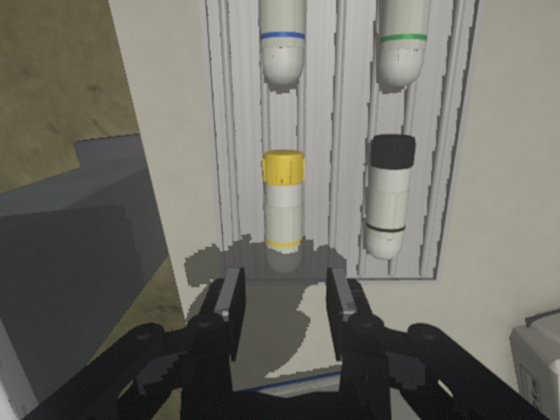

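Yellow lies at column 284, directly below the tool. The black tube is at (391,196), flat in its groove.

```bash
python3 -m pendant '[[3,0,40,0],[0,0,36,0],[0,0,12,0],[0,0,6,0],[0,0,3,0],[0,0,0,0],[0,0,0,0]]' 38; python3 -m pendant '[[0,0,0,0],[0,0,0,0],[0,0,0,0],[0,0,0,0],[0,0,0,0]]' 20 40; python3 -m pendant '[[0,0,-10,0],[0,0,-30,0],[0,0,-45,0],[0,0,-45,0],[0,0,-45,0],[0,0,-40,0],[0,0,0,0],[0,0,0,0]]'; python3 -c "
from h import *
plan([.487,-.085,.20],1.6946)"
```

```text
t: 17.6
ee_pos: [0.4389, 0.1497, 0.0051]
ee_rot: [3.139, -0.001, 1.463]
wrist_force: [0.1, -0.3, 0.1]
grip_width: 0.0379
gripper_force: 0.0
t: 18.1
ee_pos: [0.4381, 0.1496, 0.0051]
ee_rot: [3.14, 0.0, 1.463]
wrist_force: [-1.9, -0.7, 7.4]
grip_width: 0.0265
gripper_force: 39.0
t: 18.9
ee_pos: [0.4382, 0.1492, 0.2201]
ee_rot: [3.139, 0.0, 1.462]
wrist_force: [-1.0, -0.7, -0.6]
grip_width: 0.0264
gripper_force: 39.6
t 18.90 z 0.2201 turn -0.232 then shift [-238.5   19.5   20.1] 6 x [-39.7   3.3   3.4]
```

```bash
python3 -m pendant '[[0,0,0,-0.116],[0,0,0,-0.116],[-39,3.3,3,0],[-39,3.3,3,0],[-39,3.3,3,0],[-39,3.3,3,0],[-39,3.3,3,0],[-39,3.2,3,0],[0,0,0,0],[0,0,0,0]]';  python3 -m pendant '[[0,0,0,0],[0,0,0,0]]'; python3 - <<'E'
from h import *
r=snap('wrist')
go([.487,-.080,.063],1.6946);s=bot.get_state();print(s['ee_pos'],s['grip_width'])
for i in(300,330,365,395): 
  print(i,r['color'][150:250,i].mean(1).round().astype(int).tolist()[::4])
cv2.imwrite('pics/w9.png',r['color'][:,:,::-1])
E
```

```text
t: 19.9
ee_pos: [0.4852, -0.0808, 0.1993]
ee_rot: [-3.138, -0.002, 1.693]
wrist_force: [-0.7, 0.1, -0.6]
grip_width: 0.0263
gripper_force: 39.6
t: 20.1
ee_pos: [0.486, -0.0788, 0.2008]
ee_rot: [-3.141, -0.0, 1.698]
wrist_force: [0.3, -0.8, 0.5]
grip_width: 0.026
gripper_force: 39.6
t 20.15 tool shift mm [ -1.2   0.7 137.9] turn 0.003
[ 0.48620083 -0.07890346  0.20093415] 0.026317396471054626
300 [59, 57, 57, 56, 54, 56, 56, 56, 172, 145, 103, 108, 113, 159, 157, 148, 146, 155, 155, 154, 156, 156, 140, 142, 148]
330 [64, 63, 61, 64, 59, 62, 63, 59, 177, 175, 175, 175, 175, 174, 175, 101, 60, 63, 63, 63, 64, 64, 64, 63, 65]
365 [171, 171, 172, 172, 171, 173, 171, 172, 171, 171, 170, 170, 170, 169, 171, 172, 171, 170, 172, 170, 172, 171, 172, 171, 171]
395 [169, 171, 171, 169, 169, 171, 171, 171, 171, 171, 170, 171, 171, 170, 169, 169, 171, 168, 165, 171, 172, 171, 171, 171, 171]
```

View pics/w9.png

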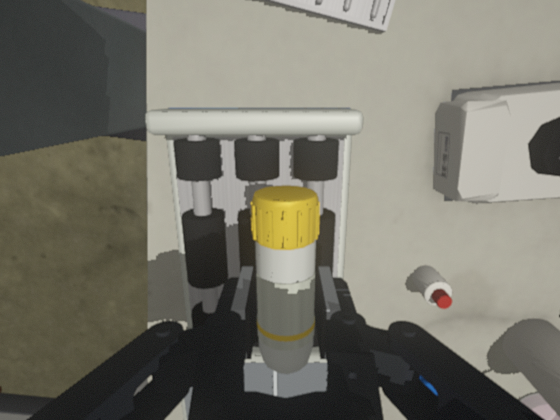

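Yellow is held over the rear gap: the far sleeves are at columns 257 and 317 (middle 287) and the tube at 285.

```bash
python3 -m pendant '[[-1,1,40,0],[0,0,40,0],[0,0,35,0],[0,0,15,0],[0,0,5,0],[0,0,0,0],[0,0,0,0]]'; python3 -m pendant '[[0,0,2,0],[0,0,2,0],[0,0,0,0],[0,0,0,0]]'
```

```text
t: 20.85
ee_pos: [0.489, -0.0811, 0.0675]
ee_rot: [3.139, 0.001, 1.695]
wrist_force: [-0.2, -0.3, -0.5]
grip_width: 0.0263
gripper_force: 39.6
t: 21.25
ee_pos: [0.4876, -0.0813, 0.0622]
ee_rot: [3.141, 0.0, 1.695]
wrist_force: [0.4, -0.6, -0.9]
grip_width: 0.0264
gripper_force: 39.6
```

```bash
python3 -m pendant '[[0,0,2,0],[0,0,1.5,0],[0,0,0,0],[0,0,0,0]]';python3 -m pendant '[[0,0,2,0],[0,0,2,0],[0,0,0,0],[0,0,0,0]]'
```

```text
t: 21.65
ee_pos: [0.4872, -0.0815, 0.0604]
ee_rot: [-3.14, 0.002, 1.695]
wrist_force: [-6.8, -0.3, 20.2]
grip_width: 0.0264
gripper_force: 41.6
t: 22.05
ee_pos: [0.4871, -0.0815, 0.0597]
ee_rot: [-3.138, 0.006, 1.695]
wrist_force: [-17.4, -0.6, 52.8]
grip_width: 0.0263
gripper_force: 45.5
```

```bash
python3 -m pendant '[[0,0,-3,0],[0,0,0,0],[0,0,0,0],[0,0,0,0]]' 36;  python3 -m pendant '[[0,0,-10,0],[0,0,-30,0],[0,0,-45,0],[0,0,-45,0],[0,0,-20,0],[0,0,0,0],[0,0,0,0],[0,0,0,0]]'; python3 - <<'E'
from h import *
r=snap('wrist')
h=cv2.cvtColor(r['color'],cv2.COLOR_RGB2HSV);p=cv2.findNonZero(cv2.inRange(h,(20,120,80),(35,255,255))).reshape(-1,2);print('yellow px',p.mean(0),len(p),w(r,p.mean(0),.075))
for d in bot.silhouettes('tube_3_mid','wrist')[:2]:
    b=cv2.minAreaRect(cv2.findNonZero(d['mask'].astype(np.uint8)));print(round(d['confidence'],2),b,w(r,b[0],.074).round(4))
r=snap('top')
for t in('tube_3_mid','tube_done_mid'):
  for d in bot.silhouettes(t,'top')[:4]:print(t,round(d['confidence'],2),d['location'],d['mask'].sum(),w(r,d['location'],.0185).round(3))
plan([.472,.262,.20],1.465)
E
```

```text
t: 22.45
ee_pos: [0.4873, -0.0812, 0.057]
ee_rot: [-3.141, -0.0, 1.695]
wrist_force: [0.1, 0.4, -1.0]
grip_width: 0.0359
gripper_force: 0.0
t: 23.25
ee_pos: [0.4865, -0.0813, 0.2062]
ee_rot: [-3.139, -0.001, 1.695]
wrist_force: [0.3, -0.4, -0.5]
grip_width: 0.0359
gripper_force: 0.0
yellow px [286.27740705 163.5128694 ] 1049 [ 0.48334625 -0.05149013  0.075     ]
0.8 ((285.2896423339844, 195.93826293945312), (33.80144500732422, 104.11536407470703), 1.1017061471939087) [ 0.486  -0.0799  0.074 ]
tube_3_mid 0.51 [344.2, 231.2] 139 [ 0.489 -0.067  0.018]
tube_done_mid 0.58 [278.2, 220.4] 237 [0.523 0.15  0.018]
t 23.50 z 0.2067 turn 0.230 then shift [339.6 -51.3   6.7] 8 x [42.4 -6.4  0.8]
```

```bash
python3 -c "
from h import *
plan([.452,.280,.20],1.465)"
```

```text
t 23.50 z 0.2067 turn 0.230 then shift [355.4 -73.1   6.7] 8 x [44.4 -9.1  0.8]
```

```bash
python3 -m pendant '[[0,0,0,0.115],[0,0,0,0.115],[44.4,-9.1,0,0],[44.4,-9.1,0,0],[44.4,-9.1,0,0],[44.4,-9.1,0,0],[44.4,-9.1,0,0],[44.4,-9.1,0,0],[44.4,-9.1,0,0],[44.4,-9.1,0,0]]' 38; python3 -m pendant '[[0,0,40,0],[0,0,40,0],[0,0,25,0],[0,0,0,0],[0,0,0,0],[0,0,0,0],[0,0,0,0]]'; cat > look.py <<'E'
from h import *
import sys
def look(lo,hi,z=.0185):
    r=snap('wrist');s=bot.get_state()['ee_pos'];h=cv2.cvtColor(r['color'],cv2.COLOR_RGB2HSV)
    m=cv2.inRange(h,lo,hi);n,l,st,ce=cv2.connectedComponentsWithStats(m)
    for i in np.argsort(-st[1:,4])[:3]+1: print('cap',st[i],ce[i].round(1))
    for d in bot.silhouettes('tube_1_mid','wrist')[:4]:
        b=cv2.minAreaRect(cv2.findNonZero(d['mask'].astype(np.uint8)));print(round(d['confidence'],2),np.round(b[0],1),np.round(b[1]),round(b[2],1),w(r,b[0],z).round(4))
    print('tcp',s.round(4),px(r,[*s[:2],z]).round(1));return r
E
python3 -c "
from look import *
look((105,120,60),(125,255,255))"
```

```text
t: 24.5
ee_pos: [0.4523, 0.2813, 0.2072]
ee_rot: [-3.141, 0.0, 1.465]
wrist_force: [1.1, -0.1, -0.0]
grip_width: 0.0379
gripper_force: 0.0
t: 25.2
ee_pos: [0.4538, 0.2803, 0.1041]
ee_rot: [3.139, -0.002, 1.464]
wrist_force: [-0.2, 0.3, -0.1]
grip_width: 0.0379
gripper_force: 0.0
cap [ 262  151   40   34 1238] [281.6 167.3]
cap [266 239  34   6  62] [282.6 242.6]
0.29 [335. 258.] [296. 256.] 90.0 [0.4888 0.2411 0.0185]
0.23 [282. 210.] [122.  42.] 90.0 [0.4522 0.2844 0.0185]
tcp [0.4536 0.2801 0.1039] [284.5 215.3]
```

Blue: cap at (282,167), body midpoint (282,210), almost under the TCP projection (284,215). I'll grasp it there.

```bash
python3 -m pendant '[[3,-1.5,40,0],[0,0,38,0],[0,0,12,0],[0,0,6,0],[0,0,3,0],[0,0,0,0],[0,0,0,0]]' 38; python3 -m pendant '[[0,0,0,0],[0,0,0,0],[0,0,0,0],[0,0,0,0],[0,0,0,0]]' 20 40; python3 -m pendant '[[0,0,-10,0],[0,0,-30,0],[0,0,-45,0],[0,0,-45,0],[0,0,-45,0],[0,0,-30,0],[0,0,0,0],[0,0,0,0]]'; python3 -c "
from h import *
plan([.4482,-.1895,.20],1.6946)"
```

```text
t: 26.0
ee_pos: [0.4525, 0.2834, 0.0048]
ee_rot: [3.14, -0.001, 1.465]
wrist_force: [0.4, 0.1, -1.0]
grip_width: 0.038
gripper_force: 0.0
t: 26.5
ee_pos: [0.452, 0.2833, 0.0048]
ee_rot: [3.14, -0.001, 1.465]
wrist_force: [-1.3, -0.7, 5.1]
grip_width: 0.0262
gripper_force: 39.1
t: 27.3
ee_pos: [0.4517, 0.2826, 0.2094]
ee_rot: [3.14, -0.0, 1.465]
wrist_force: [-0.3, 0.2, -1.2]
grip_width: 0.0262
gripper_force: 39.5
t 27.30 z 0.2094 turn -0.230 then shift [-468.1  -61.7    9.4] 11 x [-42.6  -5.6   0.9]
```

```bash
python3 -m pendant '[[0,0,0,-0.115],[0,0,0,-0.115],[-42.6,-5.6,0,0],[-42.6,-5.6,0,0],[-42.6,-5.6,0,0],[-42.6,-5.6,0,0],[-42.6,-5.6,0,0],[-42.6,-5.6,0,0],[-42.6,-5.6,0,0],[-42.6,-5.6,0,0]]';  python3 -m pendant '[[-42.6,-5.6,0,0],[-42.6,-5.6,0,0],[-42.1,-5.7,0,0],[0,0,20,0],[0,0,20,0],[0,0,20,0],[0,0,0,0],[0,0,0,0],[0,0,0,0],[0,0,0,0]]'; python3 -c "
from look import *
r=look((105,120,60),(125,255,255),.0739);cv2.imwrite('pics/w10.png',r['color'][:,:,::-1]);go([.4482,-.1895,.07],1.6946)"
```

```text
t: 28.3
ee_pos: [0.4477, -0.0628, 0.2073]
ee_rot: [-3.139, -0.001, 1.695]
wrist_force: [1.0, -0.4, -0.5]
grip_width: 0.0262
gripper_force: 39.5
t: 29.3
ee_pos: [0.4488, -0.1894, 0.1494]
ee_rot: [3.14, 0.001, 1.695]
wrist_force: [0.3, -0.5, -0.4]
grip_width: 0.0262
gripper_force: 39.5
cap [ 476  312   75   91 4493] [515.6 355.1]
cap [ 251  186   68   64 3837] [284.9 217.3]
cap [258 327  55  15 180] [284.4 336.6]
0.22 [254.9 367.1] [54. 41.] 56.6 [ 0.4398 -0.3232  0.0739]
tcp [ 0.4488 -0.1894  0.1493] [285.1 219.3]
t 29.4 tool shift mm [-0.  -0.5 79.2] turn 0.0
```

View pics/w10.png

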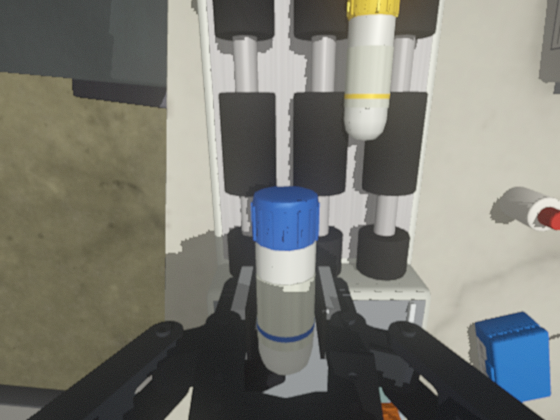

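Blue is centred over the front gap (sleeve edges at columns 276 and 294), and yellow lies well in the rear gap.

```bash
python3 -m pendant '[[0,-0.5,40,0],[0,0,30,0],[0,0,10,0],[0,0,5,0],[0,0,2,0],[0,0,0,0],[0,0,0,0]]'; python3 -m pendant '[[0,0,2,0],[0,0,0,0],[0,0,0,0]]'
```

```text
t: 30.1
ee_pos: [0.4486, -0.1897, 0.0626]
ee_rot: [3.14, 0.001, 1.695]
wrist_force: [0.5, -1.0, -0.9]
grip_width: 0.0263
gripper_force: 39.5
t: 30.4
ee_pos: [0.4486, -0.1897, 0.0602]
ee_rot: [3.14, 0.001, 1.695]
wrist_force: [-0.1, -0.8, 5.0]
grip_width: 0.0264
gripper_force: 40.0
```

```bash
python3 -m pendant '[[0,0,0,0],[0,0,0,0],[0,0,0,0],[0,0,0,0]]' 36;  python3 -m pendant '[[0,0,-10,0],[0,0,-30,0],[0,0,-45,0],[0,0,-45,0],[0,0,-20,0],[0,0,0,0],[0,0,0,0],[0,0,0,0]]'; python3 -c "
from look import *
r=look((105,120,60),(125,255,255),.0739);plan([.526,.275,.21],1.465)"
```

```text
t: 30.8
ee_pos: [0.4475, -0.1893, 0.0593]
ee_rot: [-3.141, -0.0, 1.695]
wrist_force: [-0.0, 0.3, -0.7]
grip_width: 0.0361
gripper_force: 0.0
t: 31.6
ee_pos: [0.4467, -0.1892, 0.2084]
ee_rot: [-3.139, -0.001, 1.695]
wrist_force: [0.2, 0.4, -0.0]
grip_width: 0.0359
gripper_force: 0.0
cap [ 453  285   63   79 3708] [486.3 323.2]
cap [270 146  36  28 913] [287.8 159.6]
cap [273 221  30   5  44] [287.3 223.5]
tcp [ 0.4468 -0.1891  0.2082] [285.6 196.8]
t 31.70 z 0.2082 turn 0.230 then shift [469.8  29.7  -1.8] 11 x [42.7  2.7 -0.2]
```

```bash
python3 -m pendant '[[0,0,0,0.115],[0,0,0,0.115],[42.7,2.7,0,0],[42.7,2.7,0,0],[42.7,2.7,0,0],[42.7,2.7,0,0],[42.7,2.7,0,0],[42.7,2.7,0,0],[42.7,2.7,0,0],[42.7,2.7,0,0]]' 38; python3 -m pendant '[[42.7,2.7,0,0],[42.7,2.7,0,0],[42.7,2.7,0,0],[0,0,40,0],[0,0,40,0],[0,0,25,0],[0,0,0,0],[0,0,0,0],[0,0,0,0],[0,0,0,0]]';python3 -c "
from look import *
look((50,100,40),(80,255,255))"
```

```text
t: 32.7
ee_pos: [0.505, 0.1495, 0.2085]
ee_rot: [-3.14, 0.001, 1.465]
wrist_force: [1.0, -0.3, 0.1]
grip_width: 0.038
gripper_force: 0.0
t: 33.7
ee_pos: [0.5279, 0.2752, 0.1062]
ee_rot: [3.139, -0.002, 1.465]
wrist_force: [0.0, -0.1, -0.3]
grip_width: 0.038
gripper_force: 0.0
cap [ 263  156   40   34 1198] [282.9 172.7]
cap [488 331  13  10 102] [494.4 335.4]
cap [267 244  32   6  66] [282.3 246.8]
tcp [0.5278 0.275  0.1061] [284.6 214.4]
```

Green: cap at (283,173), ring at (282,247), so it is aligned for the grasp.

```bash
python3 -m pendant '[[1,-1,40,0],[0,0,40,0],[0,0,12,0],[0,0,6,0],[0,0,3,0],[0,0,0,0],[0,0,0,0]]' 38; python3 -m pendant '[[0,0,0,0],[0,0,0,0],[0,0,0,0],[0,0,0,0],[0,0,0,0]]' 20 40; python3 -m pendant '[[0,0,-10,0],[0,0,-30,0],[0,0,-45,0],[0,0,-45,0],[0,0,-45,0],[0,0,-30,0],[0,0,0,0],[0,0,0,0]]'; python3 -c "
from h import *
plan([.4357,-.0855,.21],1.6946)"
```

```text
t: 34.5
ee_pos: [0.5271, 0.2763, 0.005]
ee_rot: [3.139, -0.001, 1.465]
wrist_force: [-0.3, 0.3, -0.2]
grip_width: 0.0378
gripper_force: 0.0
t: 35.0
ee_pos: [0.5267, 0.2762, 0.0049]
ee_rot: [3.14, -0.001, 1.465]
wrist_force: [-1.6, -1.3, 6.0]
grip_width: 0.0267
gripper_force: 39.2
t: 35.8
ee_pos: [0.5262, 0.2755, 0.2093]
ee_rot: [3.14, -0.0, 1.465]
wrist_force: [0.0, 0.2, -1.0]
grip_width: 0.0265
gripper_force: 39.6
t 35.80 z 0.2093 turn -0.230 then shift [-347.1 -134.3   -0.7] 9 x [-38.6 -14.9  -0.1]
```

```bash
python3 -m pendant '[[0,0,0,-0.115],[0,0,0,-0.115],[-38.6,-14.9,0,0],[-38.6,-14.9,0,0],[-38.6,-14.9,0,0],[-38.6,-14.9,0,0],[-38.6,-14.9,0,0],[-38.6,-14.9,0,0],[-38.6,-14.9,0,0],[-38.6,-14.9,0,0]]';  python3 -m pendant '[[-38.6,-14.9,0,0],[0,0,20,0],[0,0,20,0],[0,0,20,0],[0,0,0,0],[0,0,0,0],[0,0,0,0],[0,0,0,0]]'; python3 -c "
from look import *
r=look((50,100,40),(80,255,255),.0739);cv2.imwrite('pics/w11.png',r['color'][:,:,::-1]);go([.4357,-.0855,.07],1.6946)"
```

```text
t: 36.8
ee_pos: [0.444, -0.0473, 0.2071]
ee_rot: [-3.139, -0.001, 1.695]
wrist_force: [-0.0, -0.8, -0.0]
grip_width: 0.0263
gripper_force: 39.6
t: 37.6
ee_pos: [0.4366, -0.0857, 0.1493]
ee_rot: [3.14, 0.001, 1.695]
wrist_force: [-0.5, 0.2, -0.3]
grip_width: 0.0266
gripper_force: 39.6
cap [ 251  191   68   64 3826] [284.8 222.1]
cap [259 332  53  14 183] [284.9 340.3]
tcp [ 0.4365 -0.0857  0.1492] [285.1 219.4]
t 37.7 tool shift mm [ 0.3 -0.7 79.1] turn 0.0
```

View pics/w11.png

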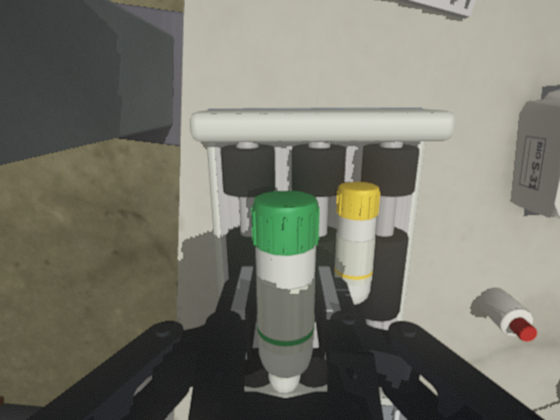

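Green is aligned (sleeve edges 275 and 292). Yellow has been knocked about 28 mm towards the controls, but it still lies in the rear gap at (357,240). I'll place green now and check yellow afterwards.

```bash
python3 -m pendant '[[0,-1,40,0],[0,0,30,0],[0,0,10,0],[0,0,5,0],[0,0,2,0],[0,0,0,0],[0,0,0,0]]'; python3 -m pendant '[[0,0,2,0],[0,0,0,0],[0,0,0,0]]'; python3 -m pendant '[[0,0,0,0],[0,0,0,0],[0,0,0,0],[0,0,0,0]]' 36;  python3 -m pendant '[[0,0,-10,0],[0,0,-30,0],[0,0,-45,0],[0,0,-45,0],[0,0,-45,0],[0,0,-40,0],[0,0,0,0],[0,0,0,0],[0,0,0,0],[0,0,0,0]]'; python3 -c "
from h import *
plan([.430,-.13,.27],1.6946)
"
```

```text
t: 38.4
ee_pos: [0.4359, -0.086, 0.0625]
ee_rot: [3.14, 0.001, 1.695]
wrist_force: [1.0, -0.4, -0.3]
grip_width: 0.0263
gripper_force: 39.6
t: 38.7
ee_pos: [0.4353, -0.0861, 0.0602]
ee_rot: [3.141, 0.001, 1.695]
wrist_force: [-2.7, -0.4, 6.5]
grip_width: 0.0263
gripper_force: 40.1
t: 39.1
ee_pos: [0.435, -0.0858, 0.0595]
ee_rot: [3.142, -0.0, 1.695]
wrist_force: [-0.6, -0.9, 0.4]
grip_width: 0.0359
gripper_force: 0.0
t: 40.1
ee_pos: [0.434, -0.0856, 0.2732]
ee_rot: [-3.139, -0.002, 1.695]
wrist_force: [-0.3, 0.1, -0.2]
grip_width: 0.0359
gripper_force: 0.0
t 40.10 z 0.2732 turn 0.001 then shift [-43.5  -9.5   3.2] 1 x [-43.5  -9.5   3.2]
```

```bash
python3 -m pendant '[[-45,-4,0,0],[-45,0,0,0],[-45,0,0,0],[-20,0,0,0],[0,0,0,0],[0,0,0,0],[0,0,0,0],[0,0,0,0]]'; cat > tubes.py <<'E'
from h import *
q=[.4735,-.1817,.124];c,s=np.cos(q[2]),np.sin(q[2])
def loc(p): d=np.array(p[:2])-q[:2];return np.round(1000*np.array([c*d[0]+s*d[1],-s*d[0]+c*d[1]]),1)
def tubes(r):
    h=cv2.cvtColor(r['color'],cv2.COLOR_RGB2HSV)
    for n,lo,hi in(('yellow',(20,110,60),(35,255,255)),('blue',(105,120,50),(125,255,255)),('green',(50,100,35),(80,255,255))):
        k,l,st,ce=cv2.connectedComponentsWithStats(cv2.inRange(h,lo,hi));
        print(n,[(st[i][4],ce[i].round(1).tolist(),loc(w(r,ce[i],.084)).tolist()) for i in np.argsort(-st[1:,4])[:3]+1 if st[i][4]>15])
E
python3 - <<'E'
from tubes import *
r=snap('wrist','w12.png');tubes(r)
for t in('selector_grip','cover_rib','start_top'):
    for d in bot.silhouettes(t,'wrist')[:2]:
        b=cv2.minAreaRect(cv2.findNonZero(d['mask'].astype(np.uint8)));p=w(r,d['location'],.11);print(t,round(d['confidence'],2),np.round(d['location']),b,p.round(4),loc(p))
        if t=='selector_grip': k=[int(v) for v in d['location']]
print(bot.get_state()['ee_pos'])
g=cv2.cvtColor(r['color'],cv2.COLOR_RGB2GRAY)
d=bot.silhouettes('selector_grip','wrist')[0]; x,y=[int(v) for v in d['location']]
for row in g[y-26:y+30:2,x-28:x+30:2]:print(' '.join('%3d'%v for v in row))
E
```

```text
t: 40.9
ee_pos: [0.4504, -0.2384, 0.2746]
ee_rot: [-3.141, 0.0, 1.698]
wrist_force: [0.5, -0.5, 0.7]
grip_width: 0.036
gripper_force: 0.0
yellow [(np.int32(255), [346.9, 3.4], [24.0, 107.4]), (np.int32(73), [344.6, 60.7], [24.7, 61.2])]
blue [(np.int32(2793), [467.3, 261.3], [174.2, -144.3]), (np.int32(639), [289.9, 96.8], [-25.7, 29.5]), (np.int32(20), [289.5, 154.0], [-25.7, -24.9])]
green [(np.int32(37), [289.8, 40.3], [-26.1, 78.1])]
selector_grip 0.87 [273. 243.] ((272.0, 242.0), (40.0, 38.0), 90.0) [ 0.4448 -0.2967  0.11  ] [ -42.7 -110.6]
selector_grip 0.2 [346.  43.] ((346.522216796875, 45.33407974243164), (32.04887390136719, 91.7823715209961), 1.9091522693634033) [ 0.485  -0.1075  0.11  ] [20.6 72.2]
cover_rib 0.85 [354. 259.] ((353.0, 264.5), (51.0, 50.0), 90.0) [ 0.5308 -0.3043  0.11  ] [  41.7 -128.8]
[ 0.45027226 -0.23950414  0.27470309]
146 146 144 146 146 146 146 146 146 146 147 145 146 146 146 146 146 147 145 146 147 147 147 146 146 147 146 147 147
148 146 146 146 145 147 146 147 146 144 140  89  86  89  89  74  73  81 113 146 148 148 146 146 146 146 146 146 147
122 1
[... 2310 characters left out ...]
 144
 79  79  81  78  80  79  55  44  42  47  69  79  78  77  75  77 134 144 147 144 144 145 143 144 144 144 143 146 144
 80  82  80  82  81  79  79  62  70  81  82  80  82  82  81 121 143 143 143 143 143 143 145 145 143 145 145 144 143
 81  80  81  78  81  80  81  80  83  82  83  81  81  81  86 142 145 143 144 145 143 143 143 145 145 143 143 144 142
 74  77  79  81  80  80  81  81  82  82  81  82  81  83 112 145 145 145 143 145 144 144 144 144 145 145 143 143 143
 46  62  82  80  81  82  82  81  81  81  81  81  84 107 145 145 144 143 144 144 143 143 143 144 144 143 144 145 145
 44  59  82  82  81  81  82  81  83  82  82  81 106 136 145 143 143 143 144 144 142 145 144 145 144 144 144 142 144
```

```bash
cat > sel.py <<'E'
from tubes import *
from scipy.optimize import minimize
def poly(r,c,a):
    m=np.zeros((420*4,560*4),np.uint8);t=np.linspace(0,2*np.pi,40)
    def fill(P): cv2.fillConvexPoly(m,cv2.convexHull((np.array([px(r,p) for p in P])*4).astype(np.int32)),1)
    fill([[c[0]+.021*np.cos(k),c[1]+.021*np.sin(k),z] for k in t for z in(.078,.087)])
    u=np.array([np.cos(a),np.sin(a)]);v=np.array([-u[1],u[0]])
    fill([[*(np.array(c)+i*.02*u+j*.006*v),z] for i in(-1,1) for j in(-1,1) for z in(.087,.112)])
    return m
def selfit(r,M,c0=(.4448,-.2967)):
    M=cv2.resize(M.astype(np.uint8),None,fx=4,fy=4,interpolation=cv2.INTER_LINEAR)
    f=lambda q:1-(lambda m:(m&M).sum()/(m|M).sum())(poly(r,q[:2]/1000,q[2]/10))
    res=[]
    for a in np.arange(0,np.pi,np.pi/8):
        o=minimize(f,[c0[0]*1000,c0[1]*1000,a*10],method='Nelder-Mead',options=dict(initial_simplex=np.array([[c0[0]*1e3,c0[1]*1e3,a*10],[c0[0]*1e3+4,c0[1]*1e3,a*10],[c0[0]*1e3,c0[1]*1e3-4,a*10],[c0[0]*1e3,c0[1]*1e3,a*10+2.5]]),maxiter=80));res.append((o.fun,o.x))
    res.sort(key=lambda t:t[0])
    for fu,x in res[:4]:print('1-IoU %.3f'%fu,'centre',(x[:2]/1000).round(4),'bar angle',round((x[2]/10)%np.pi,3))
    return res[0][1]
def knobmask(r,k):
    g=cv2.cvtColor(r['color'],cv2.COLOR_RGB2GRAY);m=(g<64).astype(np.uint8)
    m[:k[1]-34]=0;m[k[1]+34:]=0;m[:,:k[0]-36]=0;m[:,k[0]+36:]=0
    n,l,st,ce=cv2.connectedComponentsWithStats(m);return l==1+np.argmax(st[1:,4])
E
python3 - <<'E'
from sel import *
r=snap('wrist');d=bot.silhouettes('selector_grip','wrist')[0]
selfit(r,d['mask']);m=knobmask(r,[int(v) for v in d['location']]);print(m.sum(),d['mask'].sum());selfit(r,m)
E
```

```text
1-IoU 0.124 centre [ 0.4456 -0.3064] bar angle 0.397
1-IoU 0.124 centre [ 0.445  -0.3062] bar angle 0.431
1-IoU 0.125 centre [ 0.445  -0.3059] bar angle 0.485
1-IoU 0.126 centre [ 0.4452 -0.3059] bar angle 0.461
1480 1152
1-IoU 0.110 centre [ 0.4458 -0.3037] bar angle 0.617
1-IoU 0.110 centre [ 0.4458 -0.3037] bar angle 0.619
1-IoU 0.111 centre [ 0.4461 -0.304 ] bar angle 0.584
1-IoU 0.111 centre [ 0.446  -0.3037] bar angle 0.6
```

```bash
python3 - <<'E'
import cv2,numpy as np
im=cv2.imread('pics/w12.png');c=im[205:285,233:313].astype(float)
a=np.clip((c-30)*255/70,0,255).astype(np.uint8);a=cv2.resize(a,(440,440),interpolation=cv2.INTER_CUBIC)
o=np.zeros((440,800,3),np.uint8);o[:,:440]=a;o[:270,440:]=cv2.resize(im,(360,270));cv2.imwrite('pics/k13.png',o)
E
```

```text
(no output)
```

View pics/k13.png

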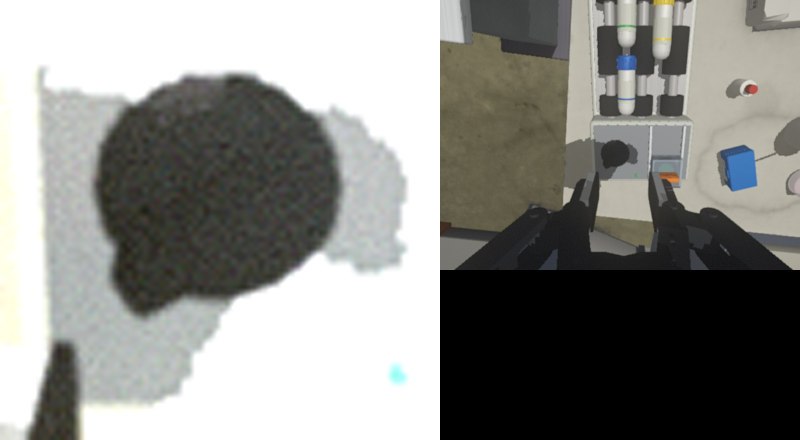

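The contrast crop shows the disc centred at image (272.6,238.6), with one bar end sticking out lower left near (257,259). The tubes all lie in the gaps. I'll compute the bar angle from these.

```bash
python3 - <<'E'
from sel import *
r=snap('wrist');P=lambda u,v:(233+u/5.5,205+v/5.5)
c=w(r,P(218,185),.085);print('centre',c,loc(c))
for uv in((113,270),(128,300),(140,316)):
    for z in (.112,):
        e=w(r,P(*uv),z)-c;print(uv,(1000*e[:2]).round(1),'len',np.hypot(*e[:2]).round(4),'ang',np.arctan2(e[1],e[0]).round(3))
print(bot.get_state()['joints'].round(2),bot.get_state()['ee_rot'][2])
E
```

```text
centre [ 0.44443778 -0.3045396   0.085     ] [ -44.  -118.3]
(113, 270) [-17.8  -7.9] len 0.0195 ang -2.726
(128, 300) [-14.4 -13.7] len 0.0199 ang -2.384
(140, 316) [-11.9 -16.7] len 0.0205 ang -2.19
[ 1.14  0.25 -0.87  1.81  0.21  1.17  0.33] 1.6949368008736778
```

```bash
python3 -m pendant '[[0,0,0,0.149],[0,0,0,0.149],[0,0,0,0.149],[0,0,0,0.149],[0,0,0,0.149],[0,0,0,0.149],[0,0,0,0.149],[0,0,0,0],[0,0,0,0]]' 34; python3 -c "
from h import *
plan([.4443,-.3037,.15],.64);print(bot.get_state()['joints'].round(2))"
```

```text
t: 42.2
ee_pos: [0.4503, -0.24, 0.2746]
ee_rot: [3.141, 0.0, 0.655]
wrist_force: [0.5, 0.2, -0.4]
grip_width: 0.034
gripper_force: 0.0
t 42.20 z 0.2746 turn 0.015 then shift [-42.8  47.5 124.6] 4 x [-10.7  11.9  31.1]
[ 1.01  0.22 -0.7   1.82  0.15  1.16 -0.66]
```

```bash
python3 -m pendant '[[-10.7,11.9,31,0.015],[-10.7,11.9,31,0],[-10.7,11.9,31,0],[-10.7,11.8,31,0],[0,0,0,0],[0,0,0,0],[0,0,0,0]]' 34; python3 -m pendant '[[0,0,30,0],[0,0,20,0],[0,0,8,0],[0,0,4,0],[0,0,4,0],[0,0,0,0],[0,0,0,0]]'; python3 -m pendant '[[0,0,0,0],[0,0,0,0],[0,0,0,0],[0,0,0,0],[0,0,0,0],[0,0,0,0]]' 5 40; python3 -c "
from h import *
s=bot.get_state();print(s['wrist_torque'])"
```

```text
t: 42.9
ee_pos: [0.4458, -0.3031, 0.1524]
ee_rot: [3.139, -0.002, 0.639]
wrist_force: [-1.1, 0.2, 0.8]
grip_width: 0.0337
gripper_force: 0.0
t: 43.6
ee_pos: [0.4448, -0.304, 0.0853]
ee_rot: [3.14, -0.0, 0.637]
wrist_force: [-0.0, 0.7, -0.4]
grip_width: 0.0338
gripper_force: 0.0
t: 44.2
ee_pos: [0.4445, -0.3037, 0.0851]
ee_rot: [3.141, 0.0, 0.637]
wrist_force: [-1.2, 1.5, 4.9]
grip_width: 0.0111
gripper_force: 40.4
[ 0.28662841  0.40649989 -0.04601108]
```

The selector is gripped (11.1 mm reading on the 12 mm bar). Now I turn it anticlockwise, watching the yaw lag and torque.

```bash
T='from plant import bot;s=bot.get_state();print("TZ",s["wrist_torque"].round(2),s["ee_rot"][2].round(3),s["joints"][6].round(2))'; python3 -m pendant '[[0,0,0,-0.131],[0,0,0,-0.131],[0,0,0,-0.131],[0,0,0,-0.131],[0,0,0,0],[0,0,0,0]]' ; python3 -c "$T"; python3 -m pendant '[[0,0,0,-0.131],[0,0,0,-0.131],[0,0,0,-0.131],[0,0,0,-0.131],[0,0,0,0],[0,0,0,0]]' ; python3 -c "$T"
```

```text
t: 44.8
ee_pos: [0.4443, -0.3036, 0.0851]
ee_rot: [-3.141, 0.0, 1.161]
wrist_force: [-2.2, 1.5, 5.5]
grip_width: 0.011
gripper_force: 40.6
TZ [0.42 0.47 0.06] 1.161 -0.3
t: 45.4
ee_pos: [0.444, -0.3035, 0.0851]
ee_rot: [-3.141, -0.0, 1.685]
wrist_force: [-2.3, 1.1, 6.8]
grip_width: 0.0111
gripper_force: 40.7
TZ [0.42 0.64 0.02] 1.685 0.15
```

```bash
T='from plant import bot;s=bot.get_state();print("TZ",s["wrist_torque"].round(2),s["ee_rot"][2].round(3),s["joints"][6].round(2))'; python3 -m pendant '[[0,0,0,-0.1],[0,0,0,0],[0,0,0,0]]'|grep grip; python3 -c "$T"
```

```text
grip_width: 0.0109
gripper_force: 40.7
TZ [ 0.37  0.66 -0.08] 1.784 0.23
```

```bash
T='from plant import bot;s=bot.get_state();print("TZ",s["wrist_torque"].round(2),s["ee_rot"][2].round(3),s["joints"][6].round(2))'; python3 -m pendant '[[0,0,0,-0.1],[0,0,0,0],[0,0,0,0]]'|grep width; python3 -c "$T";python3 -m pendant '[[0,0,0,-0.1],[0,0,0,0],[0,0,0,0]]'|grep width; python3 -c "$T"; python3 -m pendant '[[0,0,0,-0.112],[0,0,0,-0.112],[0,0,0,0],[0,0,0,0]]'|grep width; python3 -c "$T";python3 -m pendant '[[0,0,0,-0.1],[0,0,0,0],[0,0,0,0]]'|grep width; python3 -c "$T"
```

```text
grip_width: 0.0109
TZ [ 0.36  0.71 -0.02] 1.884 0.32
grip_width: 0.0108
TZ [0.37 0.74 0.02] 1.985 0.4
grip_width: 0.0108
TZ [0.39 0.78 0.12] 2.209 0.59
grip_width: 0.0111
TZ [ 0.39  0.83 -0.11] 2.308 0.68
```

```bash
T='from plant import bot;s=bot.get_state();print("TZ",s["wrist_torque"].round(2),s["ee_rot"][2].round(3),s["joints"][6].round(2))'; python3 -m pendant '[[0,0,0,-0.1],[0,0,0,0],[0,0,0,0]]'|grep width; python3 -c "$T"; python3 -m pendant '[[0,0,0,-0.1],[0,0,0,-0.112],[0,0,0,-0.112],[0,0,0,0],[0,0,0,0]]'|grep width; python3 -c "$T";python3 -m pendant '[[0,0,0,-0.1],[0,0,0,0],[0,0,0,0]]'|grep width; python3 -c "$T"
```

```text
grip_width: 0.0109
TZ [ 0.32  0.81 -0.04] 2.408 0.76
grip_width: 0.0109
TZ [0.26 0.83 0.06] 2.732 1.04
grip_width: 0.0113
TZ [ 0.19  0.68 -0.12] 2.832 1.12
```

```bash
T='from plant import bot;s=bot.get_state();print("TZ",s["wrist_torque"].round(2),s["ee_rot"][2].round(3),s["joints"][6].round(2))'; python3 -m pendant '[[0,0,0,-0.1],[0,0,0,0],[0,0,0,0]]'|grep width; python3 -c "$T"; python3 -m pendant '[[0,0,0,-0.1],[0,0,0,0],[0,0,0,0]]'|grep width; python3 -c "$T"
```

```text
grip_width: 0.0111
TZ [ 0.33  1.12 -0.02] 2.932 1.21
grip_width: 0.011
TZ [0.22 1.11 0.03] 3.032 1.29
```

```bash
T='from plant import bot;s=bot.get_state();print("TZ",s["wrist_torque"].round(2),s["wrist_force"].round(1),s["ee_rot"][2].round(3),s["joints"][6].round(2))'; python3 -m pendant '[[0,0,0,-0.112],[0,0,0,-0.112],[0,0,0,0],[0,0,0,0]]'|grep width; python3 -c "$T"; python3 -m pendant '[[0,0,0,-0.1],[0,0,0,0],[0,0,0,0]]'|grep width; python3 -c "$T";python3 -m pendant '[[0,0,0,-0.1],[0,0,0,0],[0,0,0,0]]'|grep width; python3 -c "$T"
```

```text
grip_width: 0.0107
TZ [0.14 0.93 0.06] [-3.9  0.1  7.6] -3.027 1.48
grip_width: 0.0111
TZ [ 0.21  0.53 -0.87] [-2.2  1.   7.5] -2.931 1.57
grip_width: 0.011
TZ [ 0.43  0.55 -2.24] [-2.1  1.9  7.8] -2.837 1.65
```

The torque jumped to −2.2 Nm: that is the end stop, at yaw ≈3.255, five clicks from the start. I'll let go, realign, regrip and turn 2.094 rad clockwise.

```bash
T='from plant import bot;s=bot.get_state();print("TZ",s["wrist_torque"].round(2),s["wrist_force"].round(1),s["ee_rot"][2].round(3),s["ee_pos"])'; python3 -m pendant '[[0,0,0,0],[0,0,0,0],[0,0,0,0]]' 34|grep width; python3 -m pendant '[[0,0,0,0.1],[0,0,0,0.098],[0,0,0,0],[0,0,0,0]]'|grep width; python3 -c "$T"; python3 -m pendant '[[0,0,0,0],[0,0,0,0],[0,0,0,0],[0,0,0,0],[0,0,0,0]]' 5 40 |grep width; python3 -c "$T"; python3 -m pendant '[[0,0,0,0.131],[0,0,0,0.131],[0,0,0,0.131],[0,0,0,0.131],[0,0,0,0.131],[0,0,0,0.131],[0,0,0,0.131],[0,0,0,0.131]]'|grep width; python3 -c "$T"; python3 -m pendant '[[0,0,0,0.131],[0,0,0,0.131],[0,0,0,0.131],[0,0,0,0.131],[0,0,0,0.131],[0,0,0,0.131],[0,0,0,0.131],[0,0,0,0.131],[0,0,0,0],[0,0,0,0]]'|grep width; python3 -c "$T"
```

```text
grip_width: 0.0337
grip_width: 0.0339
TZ [-0.    0.01 -0.05] [ 0.4  0.5 -0.7] -3.022 [ 0.44421553 -0.30373486  0.0844222 ]
grip_width: 0.0109
TZ [-0.12  0.1   0.08] [ 0.2 -0.5  0.5] -3.024 [ 0.44432171 -0.30388582  0.08454283]
grip_width: 0.0112
TZ [-0.27  0.08  0.16] [ 0.7 -1.7 -0. ] 2.205 [ 0.44420572 -0.30415547  0.0845423 ]
grip_width: 0.0111
TZ [-0.49  0.3  -0.02] [-1.2 -2.1  1.7] 1.165 [ 0.44396261 -0.30419439  0.08454759]
```

```bash
python3 -m pendant '[[0,0,0,0],[0,0,0,0],[0,0,0,0],[0,0,0,0]]' 34|grep width; python3 -m pendant '[[0,0,-15,0],[0,0,-40,0],[0,0,-45,0],[0,0,-45,0],[0,0,-45,-0.13],[0,0,0,-0.13],[0,0,0,-0.13],[0,0,0,-0.14],[0,0,0,0]]'|grep ee; python3 -m pendant '[[0,0,0,0],[0,0,0,0],[0,0,0,0]]' | grep t:; python3 - <<'E'
from sel import *
r=snap('wrist','w14.png');print(px(r,[.4443,-.3037,.095]))
for d in bot.silhouettes('selector_grip','wrist')[:2]:print(d['confidence'],d['location'],d['mask'].sum())
k=[int(v) for v in px(r,[.4443,-.3037,.095])]
m=knobmask(r,k);print(m.sum());selfit(r,m,(.4443,-.3037))
tubes(r)
for t in('cover_rib',):
  for d in bot.silhouettes(t,'wrist')[:2]:print(t,d['confidence'],d['location'],w(r,d['location'],.11),loc(w(r,d['location'],.11)))
h=cv2.cvtColor(r['color'],cv2.COLOR_RGB2HSV);k,l,st,ce=cv2.connectedComponentsWithStats(cv2.inRange(h,(5,150,100),(16,255,255)));i=1+np.argmax(st[1:,4]);print('orange',st[i],ce[i],loc(w(r,ce[i],.122)))
print(bot.get_state()['ee_pos'],bot.get_state()['ee_rot'])
E
```

```text
grip_width: 0.034
ee_pos: [0.4444, -0.3035, 0.2756]
ee_rot: [3.141, 0.001, 1.693]
t: 54.3
ee_rot: [3.142, 0.0, 1.692]
[285.1792522  184.25445389]
0.88 [284.3, 186.8] 1338
1398
1-IoU 0.177 centre [ 0.4457 -0.3054] bar angle 1.026
1-IoU 0.177 centre [ 0.4457 -0.3052] bar angle 0.987
1-IoU 0.177 centre [ 0.4458 -0.3052] bar angle 0.985
1-IoU 0.188 centre [ 0.4448 -0.3058] bar angle 0.117
yellow []
blue [(np.int32(3052), [489.1, 214.0], [173.5, -153.6]), (np.int32(789), [304.6, 21.2], [-26.1, 29.3]), (np.int32(37), [303.6, 85.4], [-26.2, -24.3])]
green []
orange [360 211  32  13 361] [375.59279778 217.61495845] [  41.9 -143.7]
[ 0.44433505 -0.30363873  0.27454105] [-3.14157194e+00  4.12138587e-05  1.69250394e+00]
```

```bash
python3 -m pendant '[[0,0,0,0.143],[0,0,0,0.143],[0,0,0,0.143],[0,0,0,0.143],[0,0,0,0.143],[0,0,0,0.143],[0,0,0,0.143],[0,0,0,0.143],[0,0,0,0.143],[0,0,0,0.143]]'|grep rot; python3 -m pendant '[[0,0,0,0.138],[0,0,0,0],[0,0,0,0],[0,0,0,0]]'|grep rot; python3 - <<'E'
from sel import *
r=snap('wrist','w15.png')
h=cv2.cvtColor(r['color'],cv2.COLOR_RGB2HSV);k,l,st,ce=cv2.connectedComponentsWithStats(cv2.inRange(h,(5,150,80),(16,255,255)))
for i in np.argsort(-st[1:,4])[:2]+1:
    b=cv2.boxPoints(cv2.minAreaRect(cv2.findNonZero((l==i).astype(np.uint8))));print('orange',st[i],ce[i],loc(w(r,ce[i],.124)),[loc(w(r,p,.124)).tolist() for p in b])
print(bot.get_state()['joints'].round(2))
plan([.5334,-.3183,.15],.124)
E
```

```text
ee_rot: [-3.142, -0.0, 0.257]
ee_rot: [-3.142, -0.0, 0.127]
orange [312  75  12  37 401] [317.48129676  93.        ] [  43.1 -145.3] [[57.1, -140.3], [57.2, -149.4], [28.6, -150.5], [28.6, -141.1]]
[ 1.05  0.26 -0.64  1.76  0.17  1.17 -1.08]
t 55.90 z 0.2745 turn 0.002 then shift [ 86.6  25.5 124.5] 4 x [21.7  6.4 31.1]
```

```bash
python3 -m pendant '[[21.7,6.8,31,0.002],[21.7,6.8,31,0],[21.7,6.8,31,0],[22,6.8,31,0],[0,0,0,0],[0,0,0,0],[0,0,0,0]]' 34|grep pos; python3 -m pendant '[[0,0,30,0],[0,0,12,0],[0,0,5,0],[0,0,4,0],[0,0,0,0],[0,0,0,0]]'|grep -E 'pos|force'; python3 -m pendant '[[0,0,0,0],[0,0,0,0],[0,0,0,0],[0,0,0,0],[0,0,0,0]]' 3 30
```

```text
ee_pos: [0.5342, -0.3204, 0.1519]
ee_pos: [0.5346, -0.3203, 0.1004]
wrist_force: [-0.0, 0.9, 0.4]
gripper_force: 0.0
t: 57.7
ee_pos: [0.5344, -0.3201, 0.1002]
ee_rot: [3.141, -0.001, 0.123]
wrist_force: [-1.6, 0.6, 5.2]
grip_width: 0.009
gripper_force: 34.4
```

The rib is gripped (9.0 mm reading). Now I slide the cover open, which is tool −y.

```bash
python3 -m pendant '[[0,-10,0,0],[0,-14,0,0],[0,-14,0,0],[0,-10,0,0],[0,-4,0,0],[0,0,0,0],[0,0,0,0]]'; python3 -m pendant '[[0,0,0,0],[0,0,0,0],[0,0,0,0]]' 34|grep width; python3 -m pendant '[[0,0,-15,0],[0,0,-35,0],[0,0,-40,0],[0,0,0,0],[0,0,0,0],[0,0,0,0]]'|grep pos; python3 - <<'E'
from sel import *
r=snap('wrist','w16.png')
h=cv2.cvtColor(r['color'],cv2.COLOR_RGB2HSV)
for n,lo,hi,z in(('orange',(5,150,80),(16,255,255),.124),('green',(45,90,40),(90,255,255),.097)):
    k,l,st,ce=cv2.connectedComponentsWithStats(cv2.inRange(h,lo,hi))
    for i in np.argsort(-st[1:,4])[:2]+1:print(n,st[i],loc(w(r,ce[i],z)),w(r,ce[i],z).round(4))
print(bot.get_state()['t'])
E
```

```text
t: 58.4
ee_pos: [0.5279, -0.2685, 0.1002]
ee_rot: [3.141, -0.0, 0.123]
wrist_force: [-1.3, -0.2, 6.3]
grip_width: 0.009
gripper_force: 34.6
grip_width: 0.0342
ee_pos: [0.527, -0.2683, 0.189]
orange [279 198  14  47 566] [ 46.  -93.6] [ 0.5307 -0.2689  0.124 ]
green [336 194  35  34 928] [  44.4 -144.9] [ 0.5355 -0.32    0.097 ]
green [ 10 262  32  35 749] [-13.4 119. ] [ 0.4455 -0.0652  0.097 ]
59.35
```

The cover is open and the button shows at (.5355,−.320). Before pressing I check the tubes with the top camera.

```bash
python3 - <<'E'
from sel import *
r=snap('top','t17.png');h=cv2.cvtColor(r['color'],cv2.COLOR_RGB2HSV)
for n,lo,hi in(('yellow',(20,110,80),(35,255,255)),('blue',(105,120,60),(125,255,255)),('green',(50,100,35),(85,255,255))):
    k,l,st,ce=cv2.connectedComponentsWithStats(cv2.inRange(h,lo,hi))
    for i in range(1,k):
        if st[i][4]>8 and 200<ce[i][0]<460 and 190<ce[i][1]<280:print(n,st[i][4],ce[i].round(1),loc(w(r,ce[i],.08)))
for t in('tube_1_mid','tube_done_mid'):
    for d in bot.silhouettes(t,'top')[:5]:
        b=cv2.minAreaRect(cv2.findNonZero(d['mask'].astype(np.uint8)));print(t,round(d['confidence'],2),d['location'],np.round(b[1]),round(b[2]),loc(w(r,d['location'],.074)),w(r,d['location'],.0185).round(3))
plan([.5345,-.32,.12],.124)
E
```

```text
yellow 12 [362.6 228.3] [27.2 61.5]
yellow 70 [345.4 230.6] [ 26.5 116.3]
blue 66 [374.6 243.7] [-25.4  30.7]
green 60 [342.4 247.4] [-25.  132.7]
tube_1_mid 0.18 [422.6, 242.7] [11. 13.] 90 [ -39.8 -121.6] [ 0.453 -0.322  0.018]
tube_done_mid 0.57 [276.7, 220.4] [26.  9.] 3 [ 84.8 328.2] [0.523 0.155 0.018]
t 59.50 z 0.1885 turn -0.001 then shift [ 0.9 52.3 68.5] 2 x [ 0.5 26.1 34.2]
```

All three tubes lie in the gaps (x −25, −25 and +26 mm) and the black tube is in the tray. Now I close the fingers and press.

```bash
python3 -m pendant '[[0,26,34,0],[0,26.3,25,0],[0,0,5,0],[0,0,0,0],[0,0,0,0],[0,0,0,0]]' 0; for i in 1; do python3 -m pendant '[[0,0,15,0],[0,0,10,0],[0,0,5,0],[0,0,0,0],[0,0,0,0]]'|grep -E 'pos|wrist'; python3 -m pendant '[[0,0,3,0],[0,0,0,0],[0,0,0,0]]'|grep -E 'pos|wrist'; python3 -m pendant '[[0,0,3,0],[0,0,0,0],[0,0,0,0]]'|grep -E 'pos|wrist'; done
```

```text
t: 60.1
ee_pos: [0.5351, -0.3192, 0.1267]
ee_rot: [3.141, -0.002, 0.125]
wrist_force: [-0.0, 0.8, 0.3]
grip_width: 0.0001
gripper_force: 0.0
ee_pos: [0.5342, -0.3203, 0.0954]
wrist_force: [-0.7, 0.4, -0.4]
ee_pos: [0.5342, -0.3204, 0.0926]
wrist_force: [-0.1, -0.7, -1.0]
ee_pos: [0.534, -0.3203, 0.0894]
wrist_force: [0.3, -0.6, -0.3]
```

```bash
python3 -m pendant '[[0,0,3,0],[0,0,0,0],[0,0,0,0]]'|grep -E 'pos|wrist'; python3 -m pendant '[[0,0,2,0],[0,0,0,0],[0,0,0,0]]'|grep -E 'pos|wrist'; python3 -m pendant '[[0,0,2,0],[0,0,0,0],[0,0,0,0]]'|grep -E 'pos|wrist'; python3 -m pendant '[[0,0,1.5,0],[0,0,0,0],[0,0,0,0]]'|grep -E 'pos|wrist'
```

```text
ee_pos: [0.5344, -0.3204, 0.0867]
wrist_force: [0.5, 0.2, 1.1]
ee_pos: [0.5344, -0.3204, 0.0848]
wrist_force: [1.5, -0.2, 2.8]
ee_pos: [0.5344, -0.3204, 0.0827]
wrist_force: [0.3, -0.3, 4.4]
ee_pos: [0.5344, -0.3204, 0.0812]
wrist_force: [1.4, -0.5, 5.4]
```

```bash
python3 -m pendant '[[0,0,1,0],[0,0,0,0],[0,0,0,0]]'|grep -E 'pos|wrist'; python3 -m pendant '[[0,0,1,0],[0,0,0,0],[0,0,0,0],[0,0,0,0]]'|grep -E 'pos|wrist'
```

```text
ee_pos: [0.5344, -0.3204, 0.0809]
wrist_force: [-0.7, 0.4, 8.2]
ee_pos: [0.5344, -0.3205, 0.0808]
wrist_force: [-2.7, 0.7, 13.7]
```

Bottomed out: the force is rising with no further travel. Now I retract and slide the cover shut.

```bash
python3 -m pendant '[[0,0,-15,0],[0,0,-30,0],[0,0,-25,0],[0,-26,0,0],[0,-26,0,0],[0,0,0,0],[0,0,0,0],[0,0,0,0]]' 34|grep -E 'pos|width'; python3 -m pendant '[[0,0,30,0],[0,0,12,0],[0,0,5,0],[0,0,4,0],[0,0,0,0],[0,0,0,0]]'|grep -E 'pos|force'
```

```text
ee_pos: [0.5272, -0.2699, 0.1486]
grip_width: 0.034
ee_pos: [0.5283, -0.2689, 0.0987]
wrist_force: [-0.1, 0.2, -0.2]
gripper_force: 0.0
```

```bash
python3 -m pendant '[[0,0,0,0],[0,0,0,0],[0,0,0,0],[0,0,0,0],[0,0,0,0]]' 3 30|grep -E 'pos|width'; python3 -m pendant '[[0,10,0,0],[0,14,0,0],[0,14,0,0],[0,10,0,0],[0,4,0,0],[0,1,0,0],[0,0,0,0],[0,0,0,0]]'; python3 -m pendant '[[0,0,0,0],[0,0,0,0],[0,0,0,0]]' 34|grep width; python3 -m pendant '[[0,0,-15,0],[0,0,-35,0],[0,0,-45,0],[0,0,-45,0],[0,0,-45,0],[-40,0,0,0],[-30,0,0,0],[0,0,0,0],[0,0,0,0],[0,0,0,0]]'|grep -E 'pos|wrist'; python3 - <<'E'
from sel import *
r=snap('wrist','w18.png');h=cv2.cvtColor(r['color'],cv2.COLOR_RGB2HSV)
k,l,st,ce=cv2.connectedComponentsWithStats(cv2.inRange(h,(5,150,80),(16,255,255)));i=1+np.argmax(st[1:,4])
b=cv2.boxPoints(cv2.minAreaRect(cv2.findNonZero((l==i).astype(np.uint8))));print('orange',st[i],loc(w(r,ce[i],.124)),[loc(w(r,p,.124)).tolist() for p in b])
k=[int(v) for v in px(r,[.4443,-.3037,.095])];print(k);m=knobmask(r,k);print(m.sum());selfit(r,m,(.4443,-.3037))
E
```

```text
ee_pos: [0.5282, -0.2689, 0.0988]
grip_width: 0.009
t: 65.8
ee_pos: [0.5347, -0.3202, 0.0988]
ee_rot: [-3.141, -0.001, 0.124]
wrist_force: [-1.5, 3.1, 6.0]
grip_width: 0.0092
gripper_force: 34.8
grip_width: 0.0341
ee_pos: [0.4657, -0.3294, 0.2836]
wrist_force: [0.3, -0.1, -0.3]
orange [280  98  10  35 328] [  42.9 -145.9] [[57.4, -142.2], [57.4, -150.0], [28.5, -150.1], [28.5, -142.0]]
[257, 200]
522
1-IoU 0.623 centre [ 0.4443 -0.3069] bar angle 1.216
1-IoU 0.623 centre [ 0.4442 -0.3069] bar angle 1.246
1-IoU 0.624 centre [ 0.4444 -0.3069] bar angle 1.225
1-IoU 0.624 centre [ 0.444  -0.3069] bar angle 1.221
```

The cover is shut: the rib is back at its starting place. Last check of the tubes and the things to leave alone, with the arm clear.

```bash
python3 - <<'E'
from sel import *
r=snap('top','t19.png');h=cv2.cvtColor(r['color'],cv2.COLOR_RGB2HSV)
for n,lo,hi in(('yellow',(20,110,80),(35,255,255)),('blue',(105,120,60),(125,255,255)),('green',(50,100,35),(85,255,255))):
    k,l,st,ce=cv2.connectedComponentsWithStats(cv2.inRange(h,lo,hi))
    for i in range(1,k):
        if st[i][4]>8 and 200<ce[i][0]<460 and 190<ce[i][1]<280:print(n,st[i][4],ce[i].round(1),loc(w(r,ce[i],.08)))
for t in('tube_done_mid','timer','marker','oil'):
    for d in bot.silhouettes(t,'top')[:1]:
        b=cv2.minAreaRect(cv2.findNonZero(d['mask'].astype(np.uint8)));print(t,round(d['confidence'],2),d['location'],np.round(b[1]),round(b[2]),w(r,d['location'],.0185).round(3))
s=bot.get_state();print(s['t'],s['wrist_force'])
E
```

```text
yellow 12 [362.6 228.3] [27.2 61.5]
yellow 70 [345.4 230.6] [ 26.5 116.3]
blue 66 [374.6 243.7] [-25.4  30.7]
green 59 [342.3 247.4] [-24.9 133.2]
tube_done_mid 0.74 [277.6, 222.8] [10. 27.] 90 [0.515 0.152 0.018]
timer 0.2 [373.7, 177.3] [7. 8.] 90 [ 0.669 -0.166  0.018]
marker 0.69 [127.0, 244.3] [ 6. 43.] 4 [0.442 0.644 0.018]
oil 0.47 [374.5, 177.4] [7. 7.] 90 [ 0.669 -0.169  0.018]
67.4 [-0.12536717  0.03092494 -0.13898123]
```

```bash
python3 -c "
from plant import bot
print(bot.job_done())"
```

```text
the job is handed in; nothing more can be done
None
```

The job is handed in, with no verdict shown: the black-capped tube is in the tray, the yellow, blue and green tubes lie in the roller gaps, the selector was turned four clicks from its stop (confirmed only roughly by camera), the button was pressed to its stop, and the cover is shut.

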